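# Count three olives out of the dispenser into the job bin

## Task

We need three olives for this job: set the parts tray fully home under the olive dispenser's chute with its handle towards you, and let go, then turn the black paddle knob exactly three clicks clockwise (as seen from its front) so that three olives drop into it. Draw the tray forward by its handle until it is well clear in front of the knob and let it stand there, then take it afresh across its middle and lay it flat and lengthwise in the low orange job bin with all three olives still in it. Let no other olive out, leave the knob resting in its third click, and do not disturb the other things lying about.

Things in the scene. Friction and masses are not known exactly. Their poses are not given: they have to be found in the camera images.
- dispenser: Olive dispenser (fixed): grey with clear front and back, 275 mm high, 116 mm wide, on two dark steel posts with a cross bar at the foot (the tray's stop) and two skids (12 mm high, 92 mm apart). Narrow upright magazine of brass olives over a six-pocket paddle wheel; the knob in front is on the wheel's shaft; a sloping chute below. Origin on the ledge under the wheel; x points from the operator into it (its front faces -x), z up.
- chute_lip (a point): Middle of the chute's lower lip (fixed), 45 mm above the ledge, where olives leave towards the operator; the opening is 48 mm wide. Axes as the dispenser.
- knob_hub (a point): Middle of the black paddle knob, on the shaft axis, 138 mm above the ledge, 56 mm before the wheel. Axes as the dispenser (x = the shaft), fixed. Knob 22 mm deep along the shaft, 11 either side of this point; hub 28 mm across; three blades 120 degrees apart, 10 mm thick, 20 mm deep, reaching 44 mm from the axis. Window and magazine (36 mm wide, 275 mm high) stand 47 mm behind this point.
- paddle_knob (a joint): Turn of the knob, rad: 0 at the start, growing clockwise as seen from the front (top goes to -y). At 0 one blade points straight up, others at 4 and 8 o'clock. A spring detent holds it every 1.047 rad (one click); about 0.17 N m (5 N at 35 mm) passes the crest half-way, then it snaps on to the next click by itself. Each click drops one olive.
- tray_home (a point): Where tray_c lies when the tray is fully home: 45 mm before the wheel, 16 mm above the ledge; fixed, axes as the dispenser. Home, the tray's x axis lies along this x axis (handle to the operator), its far end touches the steel cross bar and it stands between the skids, 15 mm free on either side; the skids begin 15 mm before this point.
- tray_c (a point): Middle of the aluminium parts tray (loose, about 0.1 to 0.18 kg), an open box 120 x 62 x 32 mm (x, y, z) with 3 mm walls and floor; this point is 16 mm above its underside. Its stub handle sticks out of the -x end. It starts empty on the ledge.
- tray_handle (a point): Middle of the tray's stub handle, a bar 26 mm long (x), 10 mm thick (y), 22 mm high (z), 73 mm from the tray's middle towards -x; 21 mm above the tray's underside, its top level with the rim at 32 mm. Axes as tray_c.
- bin_floor (a point): Middle of the inside floor, 4 mm above the ledge, of the job bin: the low orange stacking bin standing alone on the ledge (fixed), 184 x 135 mm outside (x, y), 176 x 127 mm inside, walls 66 mm high, cut down to 44 mm at its front (-x) end. z up.
- olive1_c (a point): Centre of brass olive 1 (ring 25 mm across, 10 mm wide, 10 g), the first to come out; starts inside the dispenser.
- olive2_c (a point): Centre of brass olive 2 (ring 25 mm across, 10 mm wide, 10 g), the second to come out; starts inside the dispenser.
- olive3_c (a point): Centre of brass olive 3 (ring 25 mm across, 10 mm wide, 10 g), the third to come out; starts inside the dispenser.
- olive4_c (a point): Centre of brass olive 4 (ring 25 mm across, 10 mm wide, 10 g), the fourth to come out; starts inside the dispenser.
- olive5_c (a point): Centre of brass olive 5 (ring 25 mm across, 10 mm wide, 10 g), the fifth to come out; starts inside the dispenser.
- olive6_c (a point): Centre of brass olive 6 (ring 25 mm across, 10 mm wide, 10 g), the sixth to come out; starts inside the dispenser.
- tray: The parts tray as a whole; origin in the middle of its underside, axes as tray_c.
- shower_arm: bystander: chrome shower arm, bent tube 21 mm thick, 240 mm long, lying; origin at its underside.
- compression_tee: bystander: plastic compression tee with three green nuts 42 mm across, about 100 mm long, lying; origin at its underside.
- fill_valve: bystander: white plastic toilet fill valve 250 mm long, 56 mm thick, lying; origin at its underside.
- pliers: bystander: slip-joint pliers with blue grips, 190 mm long, 18 mm thick, lying; origin at its underside.
- thread_tape: bystander: white roll of thread tape, 62 mm across, 19 mm high, lying flat; origin at its underside.
- ball_valve: bystander: brass ball valve with a flat steel lever, 80 mm long, 54 mm high; origin at its underside.
Not all that is in view belongs to the job. What is meant by the tray is not purple, and is the smaller of those in its own colour.

How it is judged:
On the way, in this order (a step that is already met when the one before it is completed fails the run):
1. the tray stands fully home under the chute (within 18 mm of the stop, square to it within 0.15 rad, handle to the front) and is let go (x of tray_c in the frame of tray_home between -0.018 and 0.006 m and y of tray_c in the frame of tray_home between -0.02 and 0.02 m and x of tray_handle in the frame of tray_home below -0.04 m and angle between the x axis of tray_c and the x axis of tray_home, either way round below 0.15 rad and z of tray_c in the frame of tray_home between -0.006 and 0.006 m and contact force between the fingers and tray below 0.1 N), for 0.2 s.
2. the knob rests in its third click and the first three olives lie in the tray, still at home (value of joint paddle_knob between 2.99159 and 3.29159 rad and x of olive1_c in the frame of tray_c between -0.06 and 0.06 m and y of olive1_c in the frame of tray_c between -0.031 and 0.031 m and z of olive1_c in the frame of tray_c between -0.016 and 0.022 m and x of olive2_c in the frame of tray_c between -0.06 and 0.06 m and y of olive2_c in the frame of tray_c between -0.031 and 0.031 m and z of olive2_c in the frame of tray_c between -0.016 and 0.022 m and x of olive3_c in the frame of tray_c between -0.06 and 0.06 m and y of olive3_c in the frame of tray_c between -0.031 and 0.031 m and z of olive3_c in the frame of tray_c between -0.016 and 0.022 m and x of tray_c in the frame of tray_home between -0.018 and 0.006 m and y of tray_c in the frame of tray_home between -0.02 and 0.02 m and x of tray_handle in the frame of tray_home below -0.04 m and angle between the x axis of tray_c and the x axis of tray_home, either way round below 0.15 rad and z of tray_c in the frame of tray_home between -0.006 and 0.006 m), for 0.3 s.
3. the tray is drawn at least 75 mm forward from home and stands on the ledge, let go, with its three olives (x of tray_c in the frame of tray_home below -0.075 m and y of tray_c in the frame of tray_home between -0.08 and 0.08 m and z of tray_c in the frame of tray_home between -0.006 and 0.006 m and contact force between the fingers and tray below 0.1 N and x of olive1_c in the frame of tray_c between -0.06 and 0.06 m and y of olive1_c in the frame of tray_c between -0.031 and 0.031 m and z of olive1_c in the frame of tray_c between -0.016 and 0.022 m and x of olive2_c in the frame of tray_c between -0.06 and 0.06 m and y of olive2_c in the frame of tray_c between -0.031 and 0.031 m and z of olive2_c in the frame of tray_c between -0.016 and 0.022 m and x of olive3_c in the frame of tray_c between -0.06 and 0.06 m and y of olive3_c in the frame of tray_c between -0.031 and 0.031 m and z of olive3_c in the frame of tray_c between -0.016 and 0.022 m and linear speed of tray below 0.02 m/s), for 0.2 s.
At the end, for the whole second after the job is handed in: Tray flat in the job bin (tilt < 0.08 rad, middle within 35 mm lengthwise and 40 mm sideways of the floor's, aligned within 0.45 rad), let go, at rest, olives 1-3 in it, 4-6 still in the dispenser; knob within 0.15 rad of its third click (3.14); bystanders within 30 mm of their starts (x of tray_c in the frame of bin_floor between -0.035 and 0.035 m and y of tray_c in the frame of bin_floor between -0.04 and 0.04 m and z of tray_c in the frame of bin_floor between 0.008 and 0.024 m and angle between tray_c's own z axis and vertical below 0.08 rad and angle between the x axis of tray_c and the x axis of bin_floor, either way round below 0.45 rad and x of olive1_c in the frame of tray_c between -0.06 and 0.06 m and y of olive1_c in the frame of tray_c between -0.031 and 0.031 m and z of olive1_c in the frame of tray_c between -0.016 and 0.022 m and x of olive2_c in the frame of tray_c between -0.06 and 0.06 m and y of olive2_c in the frame of tray_c between -0.031 and 0.031 m and z of olive2_c in the frame of tray_c between -0.016 and 0.022 m and x of olive3_c in the frame of tray_c between -0.06 and 0.06 m and y of olive3_c in the frame of tray_c between -0.031 and 0.031 m and z of olive3_c in the frame of tray_c between -0.016 and 0.022 m and z of each of olive4_c, olive5_c, olive6_c in the frame of tray_home above 0.09 m and value of joint paddle_knob between 2.99159 and 3.29159 rad and contact force between the fingers and tray below 0.1 N and linear speed of tray below 0.02 m/s and distance of each of shower_arm, compression_tee, fill_valve, pliers, thread_tape, ball_valve from where it was at the start of the episode below 0.03 m); the robot touches nothing.
It fails at once if a fourth olive is let out (z of any of olive4_c, olive5_c, olive6_c in the frame of tray_home below 0.075 m).
It fails at once if the knob is turned past its third click or backwards (value of joint paddle_knob above 3.59159 rad or value of joint paddle_knob below -0.45 rad).
It fails at once if a bystander is pushed more than 30 mm (distance of any of shower_arm, compression_tee, fill_valve, pliers, thread_tape, ball_valve from where it was at the start of the episode above 0.03 m).
It also fails if it takes over 72 s, if anything falls off the work surface, if the arm or the gripper's body presses on something with over 40 N, if the wrist force passes 120 N, or if a joint passes its speed limit or range.

## Robot

A 6-joint arm with a two-finger parallel gripper is mounted at the origin on the work surface. World frame = base frame: x ahead of the robot, y to its left, z up, the work surface at z = 0. Lengths are in m, angles in rad, forces in N, time in s.
With the tool pointing down it reaches from about 0.375 to 0.9 m from the base axis. Payload 3.1 kg.
Tool frame: the origin (TCP) lies on the centre line of the jaws, within the pads' length; the fingertips stand 25 mm ahead of it and the grasp point (between the pads) lies 6 mm ahead of it (manip.tips_ahead is the distance from the TCP to the fingertips, in m); z points along the fingers, y is the direction in which the jaws open and shut (so a half turn about z gives the same grasp; the last joint's range is limited). The gripper opens to 85 mm and grips with 20 to 120 N. Pads are 22 mm wide; open, the fingers measure 114 mm over their backs; the gripper's body (76 mm by 85 mm) begins 54 mm behind the grasp point. The pads swing forward as they close: fully open they stand 13 mm farther back than shut.
Start: joints at [-1.454, 0.527, 1.433, -0, 1.181, -0.178], TCP at [0.182, -0.598, 0.226] pointing down, gripper open.
Joint ranges: [-3.08, 3.08], [-0.75, 2.2], [0.22, 2.44], [-1.43, 4.57], [0, 2.65], [-2.85, 2.85]. Speed limits (rad/s): [2.79, 2.79, 3.14, 3.14, 3.14, 3.14].

## Interface

Orientations are given as a unit quaternion [x, y, z, w].
In Python, from station import manip gives the robot as it stands.
- The arm moves only by the tool play_rows, never from a script. Its argument "steps" is a list that holds one entry, the list of rows, each a list of 6 numbers: the shift along the tool's x, y, z in m, then the turn, a rotation vector about the tool's x, y, z in degrees. In form: [[[x, y, z, rx, ry, rz], ...]]. A call has 1 to 10 rows; each row shifts and turns the commanded pose from where the row before left it, along the tool's axes as they then stand; what a row does not reach is not made up. A row lasts 1/8 s, in which the tool goes at most 62.5 mm and 10.7 degrees, less where a joint would pass 70% of its speed; a pose out of reach is approached as far as the arm can. A call is refused whole if a number of a shift passes 0.0625 or a number of a turn 10.7, either way. A call with a gripper value outside its range is refused whole. "fingers" is the opening, from 0 (shut) to 1 (fully open), set as the call begins (left out, the last holds). The fingers move at their own pace and stop on an object; "squeeze" is the grip in N (left out, the last holds). Time passes only in rows, so rows that do not move let the fingers close. It gives the time, the measured TCP pose, the force and the opening at its end, in the units of the state.
- manip.sense(): the state, without advancing time (a new reading comes with each control period).
- manip.snapshot(name): name is "side" or "top"; returns a dict with "img" (420x560x3 uint8, red, green, blue), "K" (3x3 intrinsics, pixels), "k1" (the pictures are not rectified: a ray, as slopes to the right and down, at radius r is drawn at 1 + k1 r^2 times it, then the intrinsics apply), "world_from_camera" (4x4, takes a point from camera to world coordinates). Camera axes: x right, y down, z forward; pixel columns grow to the right and rows downward; lengths in m; the calibration is good to about 2 mm. A picture is of the moment at which its call begins. There is no depth.
- manip.sign_off(): hands the job in, once; it reports no verdict.
Trained networks look in a picture, given as the dict that the camera call returned (one of the last four; its "shot" number tells which), for a name from the list of things; names that differ only in an ending like _2 or _b are one class to them, and where a whole thing is asked for, a point or a joint stands for the part that bears it (a point fixed in the world has none). Each returns a list of dicts, best first, with "score" (0 to 1); they miss things now and then, are a little off and sometimes report something else, mostly with a low value. They report only what shows in the picture. A call takes as long as a camera call. They do not tell look-alikes from the thing itself.
- manip.regions_of(label, picture): "pixels" (420x560 bool, what is visible of it) and "rect" ([left, top, right, bottom] in pixels, round what is visible of it).
- manip.pinpoint(label, picture): "point" ([column, row] in pixels: a listed point, or the origin of a listed thing).
The state is a dict: "t": time; "q": joint angles; "qd": joint speeds; "tau": joint torques, N m; "tcp_pos": TCP position; "tool_rot": TCP orientation; "force": force on the tool from outside, world axes, zero at the start; "ft_torque": the same for the moment, N m; "finger_gap": opening from 0.0 (shut) to 1.0 (fully open).
Only numpy, scipy, OpenCV 4.12 (cv2) and the standard library are available. Lean on these libraries where they do the work, as an engineer would, in place of code of your own. Each camera call takes 0.05 s, during which the arm holds its last target.

## Working session

There is one attempt and no reset: what is moved stays moved. The work goes in short steps, Python scripts to look and compute and a tool call to move; the robot and the scene stay as the last step left them, time stands still between calls to the robot, and variables do not carry over. Pictures are saved under pics/ and viewed, and the job is handed in when it is done.

Besides the shell and the picture viewer there is one more tool, called after ">>>" by a JSON object that holds its "method" and its "body". play_rows: Moves the arm, as the interface text tells. Its arguments: {"type":"object","properties":{"steps":{"type":"array"},"fingers":{"type":"number"},"squeeze":{"type":"number"}},"required":["steps"]}

```bash
ls; mkdir -p pics
cat > h.py <<'E'
import numpy as np, cv2
from station import manip
from scipy.spatial.transform import Rotation as R
def snap(n,f=None):
    s=manip.snapshot(n)
    if f: cv2.imwrite('pics/'+f,s['img'][:,:,::-1])
    return s
def ray(s,p):
    K=s['K'];x=(p[0]-K[0,2])/K[0,0];y=(p[1]-K[1,2])/K[1,1]
    rd=np.hypot(x,y);r=rd
    for _ in range(20): r=rd/(1+s['k1']*r*r)
    f=r/rd if rd>0 else 1
    T=s['world_from_camera'];return T[:3,3],T[:3,:3]@np.array([x*f,y*f,1])
def atz(s,p,z):
    o,d=ray(s,p);return o+d*(z-o[2])/d[2]
def proj(s,X):
    T=s['world_from_camera'];c=T[:3,:3].T@(np.asarray(X)-T[:3,3]);x,y=c[0]/c[2],c[1]/c[2]
    g=1+s['k1']*(x*x+y*y);K=s['K'];return np.array([K[0,0]*x*g+K[0,2],K[1,1]*y*g+K[1,2]])
def tri(s1,p1,s2,p2):
    o1,d1=ray(s1,p1);o2,d2=ray(s2,p2);A=np.c_[d1,-d2];t=np.linalg.lstsq(A,o2-o1,rcond=None)[0]
    a=o1+d1*t[0];b=o2+d2*t[1];return (a+b)/2,np.linalg.norm(a-b)
E
cat > a.py <<'E'
from h import *
np.set_printoptions(precision=4,suppress=True)
T=snap('top','top0.png');S=snap('side','side0.png')
for n,s in(('top',T),('side',S)):
    print(n,s['world_from_camera'][:3,3],s['world_from_camera'][:3,2],s['K'][0,0],s['k1'])
    for l in ['dispenser','chute_lip','knob_hub','tray_home','tray_c','tray_handle','bin_floor','tray','shower_arm','fill_valve','pliers','thread_tape','ball_valve','compression_tee']:
        print(l,[(np.round(r['point'],1).tolist(),round(r['score'],2)) for r in manip.pinpoint(l,s)][:4])
print(manip.sense())
E
python3 a.py
```

```text
pics
top [0.2528 0.0186 1.6049] [ 0.1815 -0.0073 -0.9834] 479.8599390108737 -0.14564671773443594
dispenser [([350.9, 181.1], 0.56)]
chute_lip []
knob_hub [([359.7, 185.5], 0.7), ([416.2, 238.1], 0.27)]
tray_home [([353.0, 192.8], 0.86), ([278.7, 210.1], 0.38)]
tray_c [([318.0, 265.9], 0.98), ([275.2, 210.6], 0.74), ([272.6, 207.8], 0.7), ([323.3, 272.1], 0.63)]
tray_handle [([201.6, 262.9], 0.94), ([316.5, 246.8], 0.78), ([351.5, 181.7], 0.74), ([292.0, 223.5], 0.63)]
bin_floor [([212.2, 181.8], 0.75)]
tray [([318.0, 265.9], 0.98), ([275.2, 210.6], 0.74), ([272.6, 207.8], 0.7), ([323.3, 272.1], 0.63)]
shower_arm [([285.4, 152.7], 0.97)]
fill_valve [([419.6, 236.2], 0.67)]
pliers [([155.2, 173.0], 0.63)]
thread_tape [([282.0, 177.1], 0.75)]
ball_valve [([411.7, 181.4], 0.71)]
compression_tee [([151.6, 240.9], 0.61), ([354.5, 184.9], 0.5), ([408.6, 181.6], 0.37)]
side [1.329  0.7408 0.9713] [-0.5858 -0.5452 -0.5996] 466.6012841601376 -0.12428960493200923
dispenser [([201.3, 229.4], 0.94)]
chute_lip [([201.7, 217.2], 0.77)]
knob_hub [([212.9, 183.1], 0.69)]
tray_home [([211.8, 216.9], 0
[... 417 characters left out ...]
_valve [([207.0, 176.6], 0.82)]
pliers [([373.0, 351.4], 0.8), ([210.3, 186.6], 0.42), ([165.6, 200.4], 0.16)]
thread_tape [([249.6, 263.5], 0.72), ([372.2, 349.0], 0.43)]
ball_valve [([164.9, 199.7], 0.87)]
compression_tee [([420.2, 300.5], 0.63)]
{'t': 1.5, 'q': array([-1.4545,  0.5275,  1.4327,  0.    ,  1.1814, -0.1785]), 'qd': array([ 0.001 , -0.0017, -0.0016,  0.0002, -0.0005, -0.0008]), 'tau': array([  0.0004, -44.2316, -17.8415,  -0.0002,   0.0008,   0.    ]), 'tcp_pos': array([ 0.1816, -0.598 ,  0.2256]), 'tool_rot': array([0.9892, 0.1469, 0.    , 0.    ]), 'force': array([-0.1294,  0.1211, -0.3644]), 'ft_torque': array([-0.0154,  0.0153, -0.0243]), 'finger_gap': 1.0005149726774218}
```

View pics/top0.png

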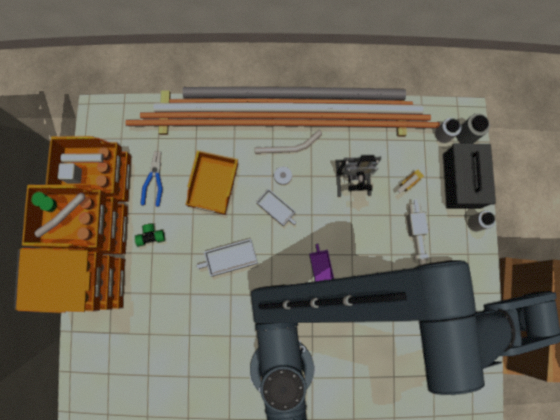

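View pics/side0.png

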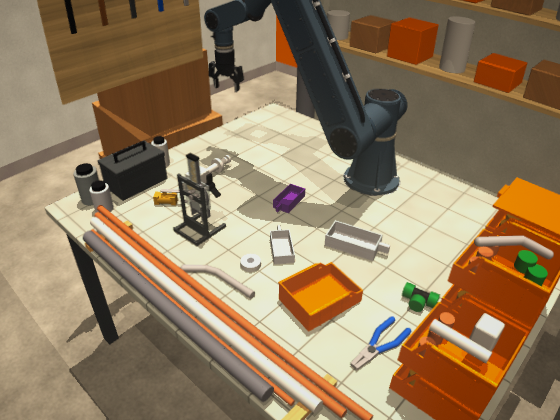

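```bash
cat > b.py <<'E'
from h import *
np.set_printoptions(precision=4,suppress=True)
T=cv2.imread('pics/top0.png');S=cv2.imread('pics/side0.png')
a=cv2.resize(T[140:290,180:440],None,fx=3,fy=3,interpolation=cv2.INTER_CUBIC)
b=cv2.resize(S[140:330,150:400],None,fx=3,fy=3,interpolation=cv2.INTER_CUBIC)
cv2.imwrite('pics/c1.png',a);cv2.imwrite('pics/c2.png',b)
t=snap('top');s=snap('side')
# sizes of candidates
for c in [(275,208),(230,258)]:
    m=manip.regions_of('tray',t) if c[0]==275 else m
    for r in m:
        x=r['rect']
        if x[0]<c[0]<x[2] and x[1]<c[1]<x[3]:
            cn=np.argwhere(r['pixels'])[:,::-1].astype(np.float32)
            P=np.array([atz(t,p,0.02)[:2] for p in cn]).astype(np.float32)
            print(c,x,r['score'],cv2.minAreaRect(P))
            break
print('small',atz(t,(275.2,210.6),0.0),atz(s,(282.3,250.4),0.0), 'handle',atz(t,(292,223.5),.021), atz(s,(279.4,229.3),.021))
print('hub',tri(t,(359.7,185.5),s,(212.9,183.1)))
print('home',atz(t,(353,192.8),.016),atz(s,(211.8,216.9),.016))
print('lip',atz(s,(201.7,217.2),.045),'disp',atz(t,(350.9,181.1),0),atz(s,(201.3,229.4),0))
print('bin',atz(t,(212.2,181.8),.004),atz(s,(319.7,297.1),.004))
E
python3 b.py
```

```text
(275, 208) [253.8, 186.2, 297.3, 226.5] 0.56 ((0.5248870253562927, 0.018986783921718597), (0.14823968708515167, 0.06872466951608658), 51.94615173339844)
(230, 258) [197.7, 237.1, 257.0, 278.4] 0.72 ((0.35679730772972107, 0.18813568353652954), (0.08888820558786392, 0.19789735972881317), 16.86067771911621)
small [0.5218 0.0255 0.    ] [0.5275 0.0244 0.    ] handle [ 0.475  -0.0309  0.021 ] [ 0.4771 -0.0346  0.021 ]
hub (array([ 0.5744, -0.2351,  0.1548]), np.float64(0.006138557644264804))
home [ 0.5819 -0.2383  0.016 ] [ 0.5796 -0.2462  0.016 ]
lip [ 0.6259 -0.2388  0.045 ] disp [ 0.6263 -0.2346 -0.    ] [ 0.6344 -0.2371  0.    ]
bin [0.6198 0.2421 0.004 ] [0.602  0.2326 0.004 ]
```

View pics/c1.png

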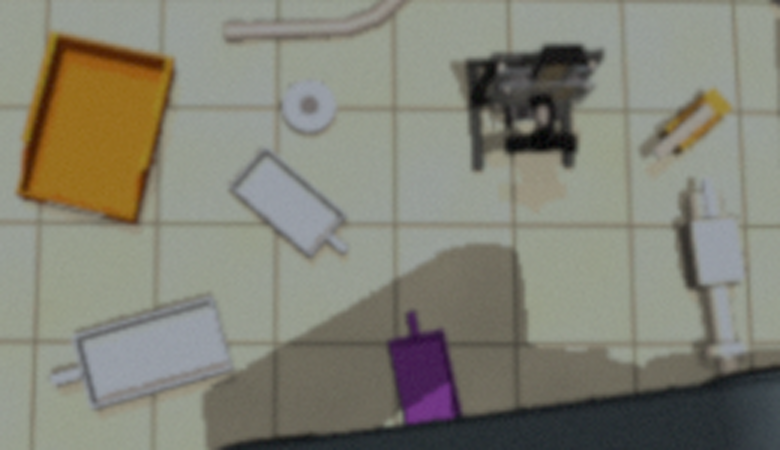

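View pics/c2.png

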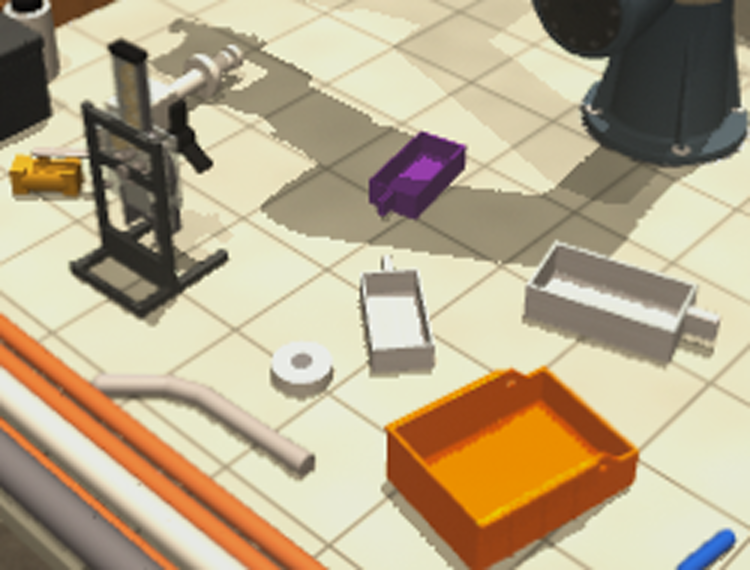

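```bash
cat > ov.py <<'E'
from h import *
def box(cx,cy,yaw,x0,x1,y0,y1,z0,z1):
    c,s=np.cos(yaw),np.sin(yaw);P=[]
    for z in(z0,z1):
        for x,y in((x0,y0),(x1,y0),(x1,y1),(x0,y1)): P.append((cx+c*x-s*y,cy+s*x+c*y,z))
    E=[(0,1),(1,2),(2,3),(3,0),(4,5),(5,6),(6,7),(7,4),(0,4),(1,5),(2,6),(3,7)]
    return [(P[a],P[b]) for a,b in E]
def draw(s,im,segs,crop,f,col):
    for a,b in segs:
        pa=(proj(s,a)-crop[:2]+.5)*f;pb=(proj(s,b)-crop[:2]+.5)*f
        cv2.line(im,tuple(int(v) for v in pa),tuple(int(v) for v in pb),col,1,cv2.LINE_AA)
def cropim(img,crop,f): # crop l,t,r,b
    return cv2.resize(img[crop[1]:crop[3],crop[0]:crop[2],::-1],None,fx=f,fy=f,interpolation=cv2.INTER_CUBIC)
def tray(x,y,w): return box(x,y,w,-.06,.06,-.031,.031,0,.032)+box(x,y,w,-.086,-.06,-.005,.005,.010,.032)
def disp(x,y,w):
    return box(x,y,w,-.060,.015,-.058,-.046,0,.012)+box(x,y,w,-.060,.015,.046,.058,0,.012)+box(x,y,w,-.01,.03,-.018,.018,.138,.275)+box(x,y,w,-.067,-.045,-.005,.005,.138,.182)
def binn(x,y,w): return box(x,y,w,-.092,.092,-.0675,.0675,0,.066)+box(x,y,w,-.088,.088,-.0635,.0635,.004,.044)
E
cat > c.py <<'E'
from ov import *
import pickle
t=snap('top');s=snap('side');pickle.dump((t,s),open('ts.pkl','wb'))
E
cat > d.py <<'E'
from ov import *
import pickle,sys
t,s=pickle.load(open('ts.pkl','rb'))
D=eval(sys.argv[1]);TR=eval(sys.argv[2]);B=eval(sys.argv[3])
out=[]
for nm,v,crs in(('t',t,[(320,140,400,210),(245,180,310,235),(175,140,250,225)]),('s',s,[(160,140,250,250),(265,220,305,270),(270,255,370,335)])):
    ims=[]
    for cr,(fn,a) in zip(crs,((disp,D),(tray,TR),(binn,B))):
        f=min(260/(cr[2]-cr[0]),290/(cr[3]-cr[1]));im=cropim(v['img'],cr,f);draw(v,im,fn(*a),cr,f,(0,0,255))
        o=np.zeros((295,264,3),np.uint8);o[:im.shape[0],:im.shape[1]]=im;ims.append(o)
    out.append(np.hstack(ims))
cv2.imwrite('pics/'+sys.argv[4],np.vstack(out))
E
python3 c.py; python3 d.py "(.63,-.239,.1)" "(.524,.025,.87)" "(.608,.237,-.2)" o1.png
```

```text
(no output)
```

View pics/o1.png

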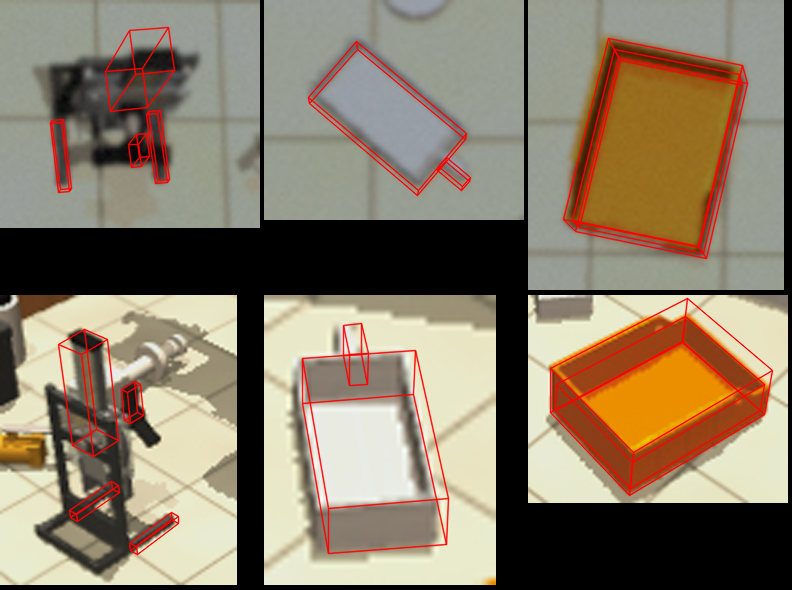

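```bash
cat > e.py <<'E'
from ov import *
import pickle,sys
t,s=pickle.load(open('ts.pkl','rb'))
D=eval(sys.argv[1])
L=box(*D,-.060,.015,-.058,-.046,0,.012)+box(*D,-.060,.015,.046,.058,0,.012)+box(*D,-.009,.009,-.018,.018,.2,.275)
k=[]
c,sn=np.cos(D[2]),np.sin(D[2])
def P(x,y,z): return (D[0]+c*x-sn*y,D[1]+sn*x+c*y,z)
for xo in(-.067,-.045):
  for a in(0,2.0944,-2.0944):
    u=np.array([np.sin(a),np.cos(a)]);v=np.array([u[1],-u[0]])*.005
    q=[u*.012+v,u*.044+v,u*.044-v,u*.012-v]
    q=[P(xo,p[0],.138+p[1]) for p in q]
    k+=[(q[i],q[i+1]) for i in range(3)]
o=[]
for v,cr in((t,(325,140,395,210)),(s,(160,145,240,255))):
    f=590/(cr[3]-cr[1]);f=min(f,395/(cr[2]-cr[0]));im=cropim(v['img'],cr,f);i2=im
    draw(v,i2,L,cr,f,(0,0,255));draw(v,i2,k,cr,f,(0,255,0))
    z=np.zeros((595,398,3),np.uint8);z[:im.shape[0],:im.shape[1]]=im;o.append(z)
cv2.imwrite('pics/'+sys.argv[2],np.hstack(o))
E
python3 e.py "(.632,-.239,.1)" e1.png
```

```text
(no output)
```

View pics/e1.png

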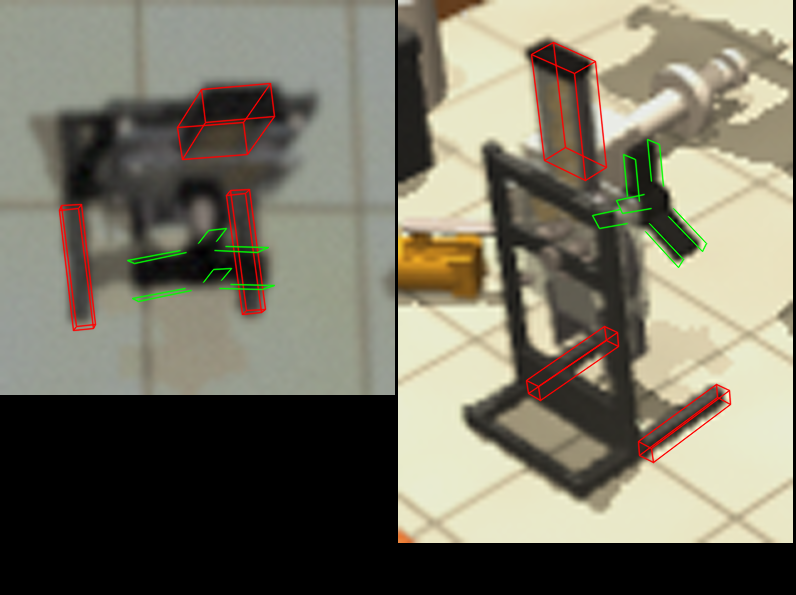

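```bash
cat > plan.py <<'E'
from h import *
import sys
def Rt(yaw,tilt):  # tool x along yaw, z down, tilt>0: tips lean forward along yaw
    return R.from_euler('z',yaw)*R.from_euler('x',np.pi)*R.from_euler('y',tilt)
def plan(p,yaw,tilt,n,p0=None,r0=None):
    st=manip.sense()
    p0=st['tcp_pos'] if p0 is None else np.array(p0); r0=R.from_quat(st['tool_rot']) if r0 is None else r0
    r1=Rt(yaw,tilt);rv=(r0.inv()*r1).as_rotvec()
    ps,rs=p0,r0
    for i in range(n):
        tgt=p0+(np.array(p)-p0)*(i+1)/n
        d=np.round(rs.inv().apply(tgt-ps),4);w=np.round(np.degrees(rv/n),1)
        print('[%s],'%','.join('%g'%v for v in [*d,*w]))
        ps=ps+rs.apply(d);rs=rs*R.from_rotvec(np.radians(w))
    return ps,rs
def grasp(p,yaw,tilt,ahead=.006):
    return np.array(p)-ahead*Rt(yaw,tilt).apply([0,0,1])
TR=(.524,.025,.87);DS=(.634,-.238,.085);BN=(.608,.237,-.2)
def handle(tr,d=.079,z=.025): return np.array([tr[0]-d*np.cos(tr[2]),tr[1]-d*np.sin(tr[2]),z])
E
python3 - <<'E'
from plan import *
import pickle
t,s=pickle.load(open('ts.pkl','rb'))
print('purple',atz(t,(321,268),.03),atz(t,(317,246),.03),atz(t,(312,252),.03),atz(t,(333,252),.03))
T=np.radians(10)
g=grasp(handle(TR),TR[2],T);print(g, manip.sense()['t'])
p,r=plan([g[0],g[1],.15],TR[2],T,12)
print(p,r.as_matrix()[:,0],r.as_matrix()[:,2])
E
```

```text
purple [ 0.32729186 -0.12563323  0.03      ] [ 0.39942244 -0.11298891  0.03      ] [ 0.3796016  -0.09639664  0.03      ] [ 0.37979464 -0.16561853  0.03      ]
[ 0.47238687 -0.03617833  0.03090885] 1.75
[0.0368,-0.0378,0.0063,0.2,0.8,-2.7],
[0.0384,-0.0359,0.007,0.2,0.8,-2.7],
[0.04,-0.0341,0.0076,0.2,0.8,-2.7],
[0.0414,-0.0322,0.0083,0.2,0.8,-2.7],
[0.0428,-0.0301,0.009,0.2,0.8,-2.7],
[0.044,-0.028,0.0097,0.2,0.8,-2.7],
[0.0452,-0.026,0.0104,0.2,0.8,-2.7],
[0.0462,-0.0237,0.0112,0.2,0.8,-2.7],
[0.047,-0.0215,0.0119,0.2,0.8,-2.7],
[0.0479,-0.0192,0.0126,0.2,0.8,-2.7],
[0.0485,-0.0169,0.0134,0.2,0.8,-2.7],
[0.0491,-0.0145,0.014,0.2,0.8,-2.7],
[ 0.47238062 -0.03618612  0.15004092] [0.64132608 0.74832723 0.16943205] [ 0.11529395  0.12432753 -0.98552015]
```

>>> {"method": "play_rows", "body": {"steps": [[[0.037,-0.038,0.006,0.2,0.8,-2.7],[0.038,-0.036,0.007,0.2,0.8,-2.7],[0.04,-0.034,0.008,0.2,0.8,-2.7],[0.041,-0.032,0.008,0.2,0.8,-2.7],[0.043,-0.03,0.009,0.2,0.8,-2.7],[0.044,-0.028,0.01,0.2,0.8,-2.7],[0.045,-0.026,0.01,0.2,0.8,-2.7],[0.046,-0.024,0.011,0.2,0.8,-2.7],[0.047,-0.021,0.012,0.2,0.8,-2.7]]], "fingers": 0.5, "squeeze": 40}}

```text
t: 2.88
tcp_pos: [0.4001, -0.1761, 0.1694]
tool_rot: [0.934, 0.352, 0.06, -0.024]
force: [0.8, -0.8, 0.7]
finger_gap: 0.501
```

```bash
cat > g1.py <<'E'
from plan import *
T=np.radians(10)
g=grasp(handle(TR),TR[2],T)
p,r=plan([g[0],g[1],.12],TR[2],T,4)
E
python3 g1.py
```

```text
[0.0348,-0.0143,0.017,0.3,0.6,-2.1],
[0.0351,-0.0129,0.0174,0.3,0.6,-2.1],
[0.0353,-0.0116,0.0179,0.3,0.6,-2.1],
[0.0356,-0.0102,0.0183,0.3,0.6,-2.1],
```

>>> {"method": "play_rows", "body": {"steps": [[[0.035,-0.014,0.017,0.3,0.6,-2.1],[0.035,-0.013,0.017,0.3,0.6,-2.1],[0.035,-0.012,0.018,0.3,0.6,-2.1],[0.036,-0.01,0.018,0.3,0.6,-2.1],[0,0,0,0,0,0]]]}}

```text
t: 3.5
tcp_pos: [0.4718, -0.0353, 0.1199]
tool_rot: [0.903, 0.421, 0.076, -0.038]
force: [0.5, -0.5, -0.6]
finger_gap: 0.503
```

```bash
cat > g2.py <<'E'
from plan import *
T=np.radians(10)
g=grasp(handle(TR),TR[2],T)
plan(g,TR[2],T,4)
t=snap('top','t2.png');s=snap('side','s2.png')
cv2.imwrite('pics/m2.png',np.hstack([cv2.resize(t['img'][170:270,240:340,::-1],(400,400)),cv2.resize(s['img'][170:290,230:350,::-1],(400,400))]))
print(manip.pinpoint('tray_handle',s)[:3],proj(s,handle(TR,.073,.021)),proj(t,handle(TR,.073,.021)),manip.pinpoint('tray_handle',t)[:3])
E
python3 g2.py
```

```text
[-0.0038,0.0003,0.0219,-0.1,0.1,0],
[-0.0039,0.0004,0.0219,-0.1,0.1,0],
[-0.0039,0.0002,0.0219,-0.1,0.1,0],
[-0.004,0.0003,0.0219,-0.1,0.1,0],
[{'point': [379.4, 249.8], 'score': 0.97}, {'point': [279.7, 229.4], 'score': 0.79}, {'point': [279.9, 205.6], 'score': 0.56}] [280.31550173 229.79088159] [291.97955826 222.93476403] [{'point': [292.2, 218.3], 'score': 0.67}]
```

View pics/m2.png

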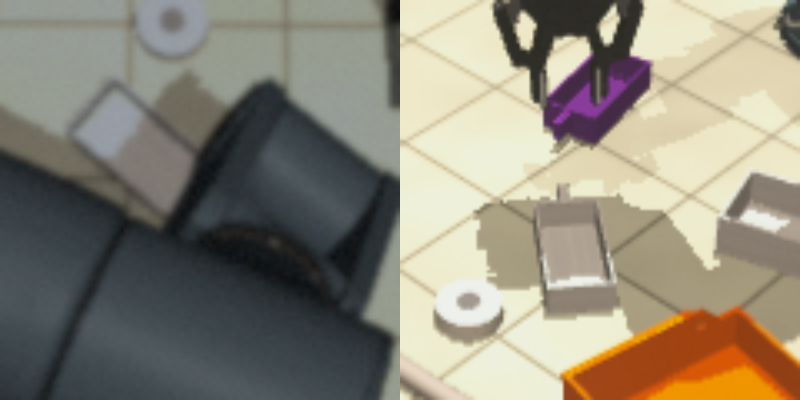

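The gripper is above the handle (side crop: handle at (563,190), jaws open above it). The predicted handle agrees to under 1 px with the network in the side view. Going down and closing.

>>> {"method": "play_rows", "body": {"steps": [[[-0.004,0,0.022,0,0,0],[-0.004,0,0.022,0,0,0],[-0.004,0,0.022,0,0,0],[-0.004,0,0.022,0,0,0],[0,0,0,0,0,0]]]}}

```text
t: 4.32
tcp_pos: [0.4702, -0.0386, 0.0303]
tool_rot: [0.905, 0.418, 0.076, -0.038]
force: [-1.0, -0.7, 0.6]
finger_gap: 0.499
```

>>> {"method": "play_rows", "body": {"steps": [[[0,0,0,0,0,0],[0,0,0,0,0,0],[0,0,0,0,0,0],[0,0,0,0,0,0]]], "fingers": 0}}

```text
t: 4.82
tcp_pos: [0.4711, -0.0377, 0.0315]
tool_rot: [0.904, 0.419, 0.077, -0.037]
force: [0.1, -0.0, -1.0]
finger_gap: -0.001
```

```bash
cat > g3.py <<'E'
from plan import *
t=snap('top','t3.png');s=snap('side','s3.png')
cv2.imwrite('pics/m3.png',np.hstack([cv2.resize(t['img'][170:270,240:340,::-1],(400,400)),cv2.resize(s['img'][170:290,230:350,::-1],(400,400))]))
print(manip.sense()['tcp_pos'])
E
python3 g3.py
```

```text
[ 0.47099247 -0.03765475  0.03126234]
```

View pics/m3.png

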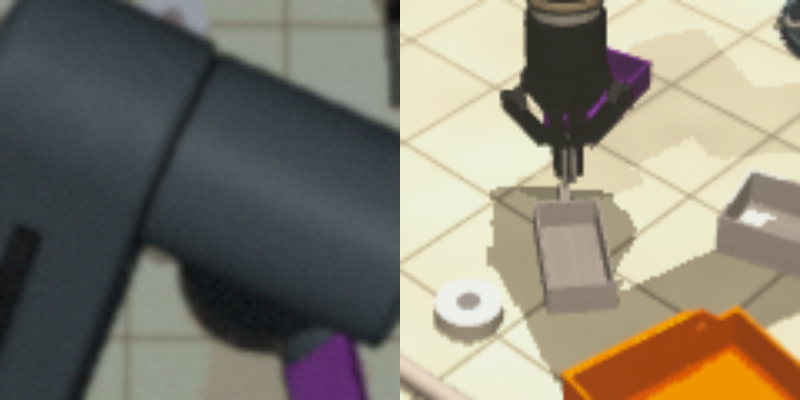

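```bash
cat > g4.py <<'E'
from plan import *
st=manip.sense();r=R.from_quat(st['tool_rot'])
s=snap('side')
tip=st['tcp_pos']+r.apply([0,0,.025]);gp=st['tcp_pos']+r.apply([0,0,.006])
cr=(255,195,320,275);f=8
im=cv2.resize(s['img'][195:275,255:330,::-1],None,fx=8,fy=7.5,interpolation=cv2.INTER_CUBIC)
for P,c in((tip,(0,0,255)),(gp,(0,255,0)),(handle(TR,.086,.032),(255,0,0)),(handle(TR,.06,.032),(255,0,255))):
    q=proj(s,P);print(q);cv2.circle(im,(int((q[0]-254.5)*8),int((q[1]-194.5)*7.5)),4,c,-1)
cv2.imwrite('pics/m4.png',im);print(tip,gp,handle(TR,.086))
E
python3 g4.py
```

```text
[280.13660423 232.28176247]
[280.05187312 227.14779818]
[279.83793827 224.56830954]
[280.86697273 229.71253342]
[ 0.47369497 -0.03436512  0.00662751] [ 0.47164107 -0.03686524  0.02534998] [ 0.46854492 -0.04073229  0.025     ]
```

View pics/m4.png

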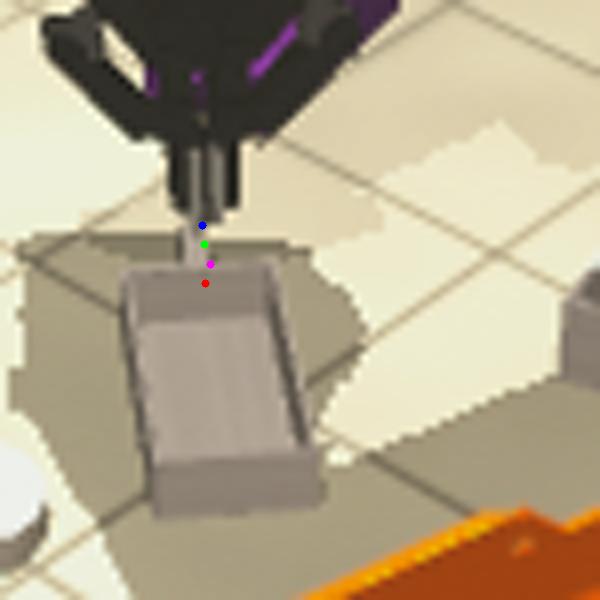

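Run:
```python
from plan import *
print(manip.tips_ahead,[a for a in dir(manip) if a[0]!='_'])
a=cv2.imread('pics/s2.png')[190:260,255:310];b=cv2.imread('pics/s3.png')[190:260,255:310];c=cv2.imread('pics/side0.png')[190:260,255:310]
cv2.imwrite('pics/m5.png',np.hstack([cv2.resize(x,None,fx=4.8,fy=8,interpolation=cv2.INTER_NEAREST) for x in (c,a,b)]))
```

```text
0.025 ['PlanningError', 'pinpoint', 'regions_of', 'sense', 'sign_off', 'snapshot', 'tips_ahead']
```

View pics/m5.png

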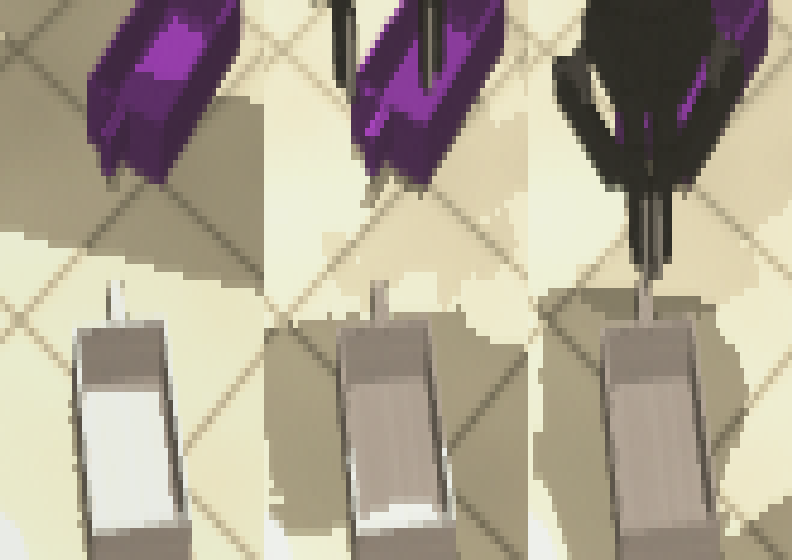

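Run:
```python
from plan import *
np.set_printoptions(precision=4,suppress=True)
s=snap('side');t=snap('top')
r=Rt(.87,np.radians(10))
p=np.array([.4718,-.0353,.1199])
for a in(0,.01,.018,.025): print(a,[proj(s,p+r.apply([x,y,a])) for x in(-.011,.011) for y in(-.021,.021)])
st=manip.sense();print(st);r=R.from_quat(st['tool_rot']);print(r.as_matrix())
for a in(-.05,0,.025): print(a,proj(s,st['tcp_pos']+r.apply([0,0,a])))
print(atz(s,(280,225),.0066),atz(s,(280,225),.03))
```

```text
0 [array([286.9416, 201.5712]), array([273.4934, 202.4754]), array([287.9347, 204.7092]), array([274.3052, 205.6349])]
0.01 [array([286.961, 204.454]), array([273.5548, 205.3637]), array([287.9512, 207.6214]), array([274.3649, 208.5527])]
0.018 [array([286.9764, 206.7475]), array([273.6036, 207.6614]), array([287.9642, 209.9379]), array([274.4123, 210.8736])]
0.025 [array([286.9897, 208.7449]), array([273.6461, 209.6625]), array([287.9754, 211.9553]), array([274.4536, 212.8947])]
{'t': 5.075, 'q': array([-0.4269,  0.6778,  2.027 ,  0.411 ,  0.4245, -0.0983]), 'qd': array([-0.0021,  0.0027, -0.0009,  0.0001, -0.0002,  0.0002]), 'tau': array([  0.0009, -36.5549,  -3.6398,   0.2434,   0.0692,   0.0002]), 'tcp_pos': array([ 0.4709, -0.0376,  0.0311]), 'tool_rot': array([ 0.904 ,  0.4188,  0.0769, -0.0373]), 'force': array([0.1241, 0.4707, 0.6579]), 'ft_torque': array([-0.0535,  0.0299, -0.0187]), 'finger_gap': 0.0029272061773440803}
[[ 0.6373  0.763   0.1077]
 [ 0.7516 -0.6464  0.1318]
 [ 0.1702 -0.003  -0.9854]]
-0.05 [279.8187 211.6978]
0 [280.0539 225.5535]
0.025 [280.1684 232.3199]
[ 0.4466 -0.06    0.0066] [ 0.468  -0.0405  0.03  ]
```

View pics/s3.png

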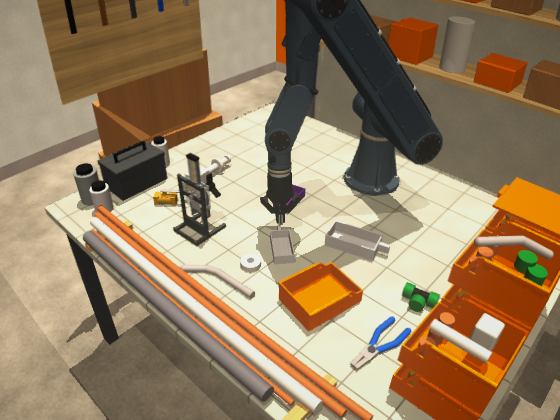

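Run:
```python
from plan import *
import pickle
t,s=pickle.load(open('ts.pkl','rb'))
p=np.array([.1816,-.598,.2256]);r=R.from_quat([.9892,.1469,0,0])
a=cv2.resize(s['img'][20:120,180:280,::-1],None,fx=6,fy=6,interpolation=cv2.INTER_CUBIC)
for y in(-.0425,0,.0425):
  for z,c in((-.013,(255,0,0)),(0,(0,255,0)),(.012,(0,255,255)),(.025,(0,0,255))):
    q=(proj(s,p+r.apply([0,y,z]))-[179.5,19.5])*6;cv2.circle(a,tuple(int(v) for v in q),3,c,-1)
cv2.imwrite('pics/m6.png',a)
```

```text
(no output)
```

View pics/m6.png

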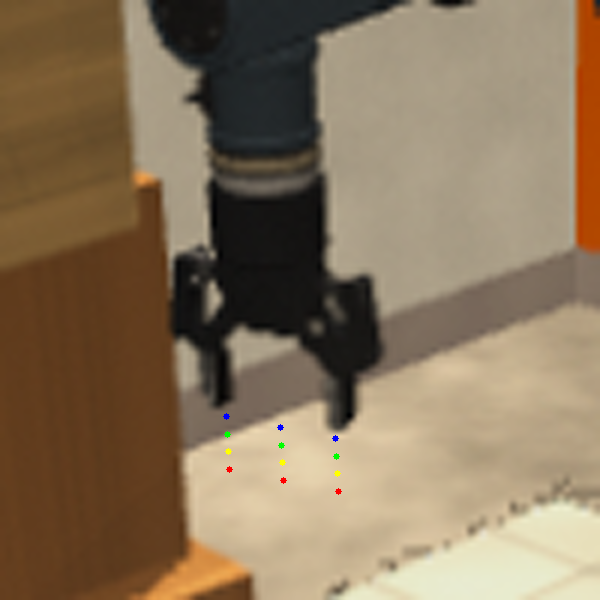

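>>> {"method": "play_rows", "body": {"steps": [[[0,0,0,0,0,0],[0,0,0,0,0,0],[0.001,0,0.006,0,0,0],[0.001,0,0.006,0,0,0],[0,0,0.006,0,0,0],[0,0,0,0,0,0]]], "fingers": 0.5}}

```text
t: 5.82
tcp_pos: [0.4738, -0.0335, 0.013]
tool_rot: [0.904, 0.419, 0.076, -0.038]
force: [-0.4, 0.1, 1.4]
finger_gap: 0.505
```

>>> {"method": "play_rows", "body": {"steps": [[[0,0,0.005,0,0,0],[0,0,0,0,0,0]]]}}

```text
t: 6.08
tcp_pos: [0.4745, -0.0331, 0.0084]
tool_rot: [0.904, 0.419, 0.077, -0.037]
force: [1.0, 0.6, -0.4]
finger_gap: 0.5
```

>>> {"method": "play_rows", "body": {"steps": [[[0,0,0,0,0,0],[0,0,0,0,0,0],[0,0,0,0,0,0],[0,0,0,0,0,0]]], "fingers": 0}}

```text
t: 6.58
tcp_pos: [0.475, -0.0334, 0.0089]
tool_rot: [0.904, 0.419, 0.077, -0.037]
force: [0.7, -1.9, 1.0]
finger_gap: 0.102
```

Run:
```python
from plan import *
s=snap('side','s7.png')
cv2.imwrite('pics/m7.png',cv2.resize(s['img'][190:280,240:340,::-1],None,fx=6,fy=6,interpolation=cv2.INTER_CUBIC))
```

```text
(no output)
```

View pics/m7.png

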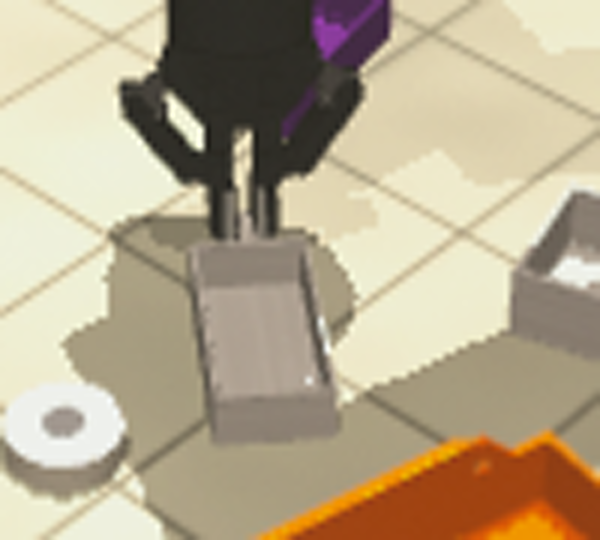

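```bash
sed -i 's/ahead=.006/ahead=-.019/' plan.py
python3 - <<'E'
from plan import *
T=np.radians(10)
st=manip.sense();z=st['tcp_pos'][2]
def tcp(tr):
    g=grasp(handle(tr,.079),tr[2],T);g[2]=z;return g
print(tcp(TR),st['tcp_pos'])
p,r=plan(tcp((.55,-.12,.35)),.35,T,8)
print('--');p,r=plan(tcp((.5043,-.2492,.085)),.085,T,6,p,r);print(p)
E
```

```text
[ 0.47518619 -0.03286022  0.00891133] [ 0.47495787 -0.03337937  0.00891133]
[-0.0103,0.0095,-0.0018,-0.7,0,3.7],
[-0.0096,0.0101,-0.0017,-0.7,0,3.7],
[-0.0089,0.0108,-0.0015,-0.7,0,3.7],
[-0.0083,0.0113,-0.0014,-0.7,0,3.7],
[-0.0075,0.0119,-0.0013,-0.7,0,3.7],
[-0.0067,0.0123,-0.0011,-0.7,0,3.7],
[-0.0059,0.0127,-0.001,-0.7,0,3.7],
[-0.0051,0.0131,-0.0008,-0.7,0,3.7],
--
[-0.0138,0.0144,-0.0023,-0.4,0,2.4],
[-0.0132,0.015,-0.0022,-0.4,0,2.4],
[-0.0125,0.0156,-0.0021,-0.4,0,2.4],
[-0.0118,0.0161,-0.002,-0.4,0,2.4],
[-0.0112,0.0166,-0.0019,-0.4,0,2.4],
[-0.0105,0.017,-0.0017,-0.4,0,2.4],
[ 0.42887599 -0.25560181  0.00888171]
```

>>> {"method": "play_rows", "body": {"steps": [[[-0.0103,0.0095,-0.0018,-0.7,0,3.7],[-0.0096,0.0101,-0.0017,-0.7,0,3.7],[-0.0089,0.0108,-0.0015,-0.7,0,3.7],[-0.0083,0.0113,-0.0014,-0.7,0,3.7],[-0.0075,0.0119,-0.0013,-0.7,0,3.7],[-0.0067,0.0123,-0.0011,-0.7,0,3.7],[-0.0059,0.0127,-0.001,-0.7,0,3.7],[-0.0051,0.0131,-0.0008,-0.7,0,3.7]]]}}

```text
t: 7.62
tcp_pos: [0.4774, -0.1454, 0.0088]
tool_rot: [0.982, 0.168, 0.084, -0.013]
force: [-0.2, 2.8, 4.2]
finger_gap: 0.107
```

>>> {"method": "play_rows", "body": {"steps": [[[-0.0138,0.0144,-0.0023,-0.4,0,2.4],[-0.0132,0.015,-0.0022,-0.4,0,2.4],[-0.0125,0.0156,-0.0021,-0.4,0,2.4],[-0.0118,0.0161,-0.002,-0.4,0,2.4],[-0.0112,0.0166,-0.0019,-0.4,0,2.4],[-0.0105,0.017,-0.0017,-0.4,0,2.4],[0,0,0,0,0,0]]]}}

```text
t: 8.5
tcp_pos: [0.4282, -0.2571, 0.0085]
tool_rot: [0.995, 0.042, 0.086, -0.001]
force: [0.2, 0.4, -0.7]
finger_gap: 0.1
```

```bash
cat > k.py <<'E'
from ov import *
import sys
from plan import DS
s=snap('side','s_%s.png'%sys.argv[1]);t=snap('top','t_%s.png'%sys.argv[1])
L=disp(*DS)[:24]
cr=(150,130,310,275);a=cropim(s['img'],cr,4);draw(s,a,L,cr,4,(0,0,255))
if len(sys.argv)>2: draw(s,a,tray(*eval(sys.argv[2])),cr,4,(0,255,0))
cv2.imwrite('pics/k_%s.png'%sys.argv[1],a)
cv2.imwrite('pics/kt_%s.png'%sys.argv[1],cropim(t['img'],(240,130,440,280),4))
E
python3 k.py 8 "(.5043,-.2492,.085)"; python3 -c "
from h import *
print(manip.sense())"
```

```text
{'t': 8.6, 'q': array([-0.84809683,  0.73290253,  2.00258055,  0.43477475,  0.32964291,
        0.22940958]), 'qd': array([ 0.01434955, -0.00180681,  0.00623645,  0.00033457,  0.00253576,
       -0.00423428]), 'tau': array([-4.06046016e-01, -3.89075303e+01, -3.53184789e+00,  2.36782283e-01,
       -2.39494219e-01,  5.62773377e-03]), 'tcp_pos': array([ 0.4281978 , -0.25540365,  0.00838905]), 'tool_rot': array([ 0.99535681,  0.04307288,  0.08604604, -0.00237221]), 'force': array([-0.61203472,  0.69876347, -1.30444612]), 'ft_torque': array([ 0.02089912,  0.23646218, -0.00719906]), 'finger_gap': 0.09684743706981133}
```

View pics/k_8.png

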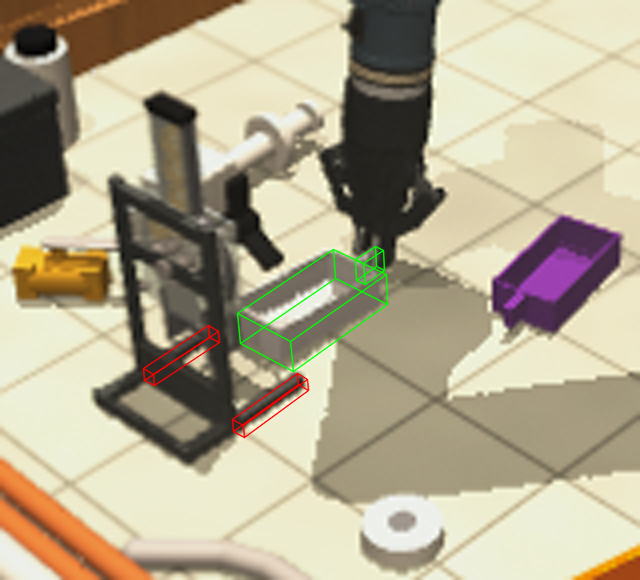

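View pics/kt_8.png

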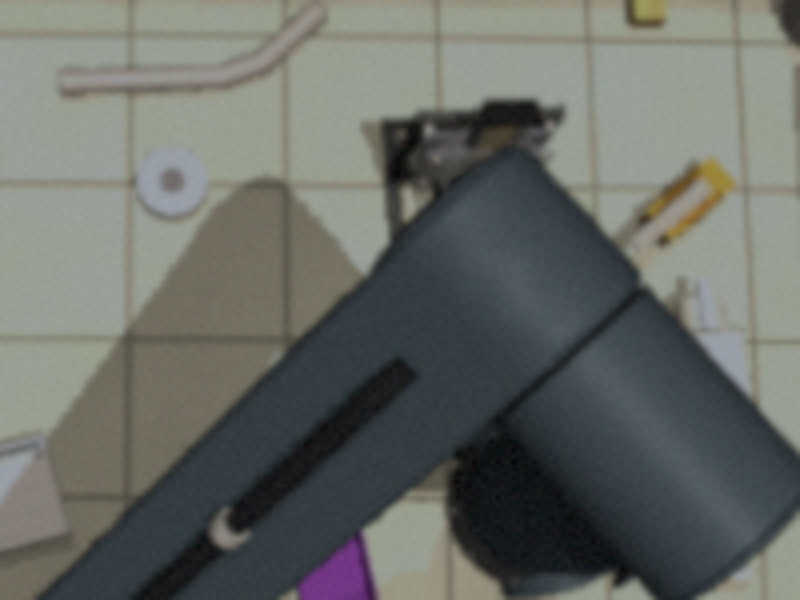

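>>> {"method": "play_rows", "body": {"steps": [[[0.0098,0,0.0017,0,0,0],[0.0098,0,0.0017,0,0,0],[0.0098,0,0.0017,0,0,0],[0.0098,0,0.0017,0,0,0],[0.0098,0,0.0017,0,0,0],[0.0098,0,0.0017,0,0,0],[0.0098,0,0.0017,0,0,0],[0,0,0,0,0,0]]]}}

```text
t: 9.6
tcp_pos: [0.4989, -0.2494, 0.0088]
tool_rot: [0.995, 0.044, 0.087, -0.002]
force: [-1.1, -0.3, -1.5]
finger_gap: 0.1
```

>>> {"method": "play_rows", "body": {"steps": [[[0.003,0,0.0005,0,0,0],[0.003,0,0.0005,0,0,0],[0.003,0,0.0005,0,0,0],[0,0,0,0,0,0]]]}}

```text
t: 10.1
tcp_pos: [0.5041, -0.247, 0.008]
tool_rot: [0.996, 0.044, 0.084, -0.004]
force: [-8.1, -1.5, -0.1]
finger_gap: 0.098
```

```bash
python3 k.py 9 "(.580,-.2425,.085)"; python3 -c "
from h import *
print(manip.sense()['force'],manip.sense()['tcp_pos'])"
```

```text
[-7.10869254 -1.68219883  0.98532375] [ 0.50407073 -0.2470266   0.00804529]
```

View pics/k_9.png

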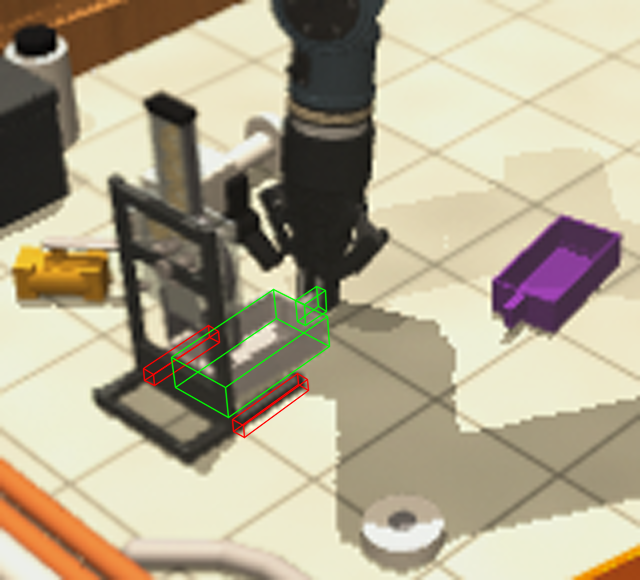

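>>> {"method": "play_rows", "body": {"steps": [[[-0.001,0,0,0,0,0],[-0.001,0,0,0,0,0],[0,0,0,0,0,0],[0,0,0,0,0,0]]], "fingers": 0.45}}

```text
t: 10.7
tcp_pos: [0.5054, -0.2488, 0.0086]
tool_rot: [0.995, 0.044, 0.087, -0.002]
force: [-0.3, -0.5, 0.2]
finger_gap: 0.45
```

>>> {"method": "play_rows", "body": {"steps": [[[-0.005,0,-0.03,0,0,0],[-0.005,0,-0.03,0,0,0],[-0.01,0,-0.04,0,0,0],[-0.02,0,-0.04,0,0,0],[-0.03,0,-0.04,0,0,0],[-0.03,0,-0.03,0,0,0],[0,0,0,0,0,0]]]}}

```text
t: 11.58
tcp_pos: [0.37, -0.2603, 0.1998]
tool_rot: [0.995, 0.043, 0.087, -0.0]
force: [0.6, -0.7, -0.7]
finger_gap: 0.451
```

```bash
python3 k.py 10 "(.580,-.2425,.085)"; python3 -c "
from h import *
print(manip.sense()['force'],manip.sense()['tcp_pos'])"
```

```text
[ 0.23289847 -0.29819418  0.06720136] [ 0.3711305  -0.26008633  0.19840541]
```

View pics/k_10.png

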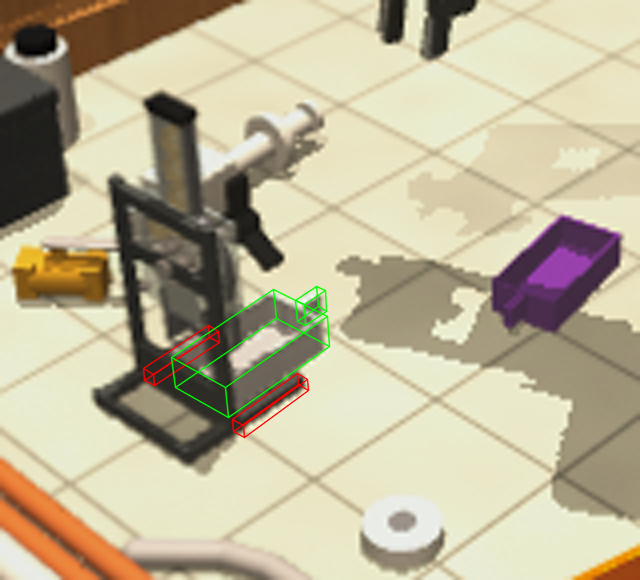

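View pics/kt_10.png

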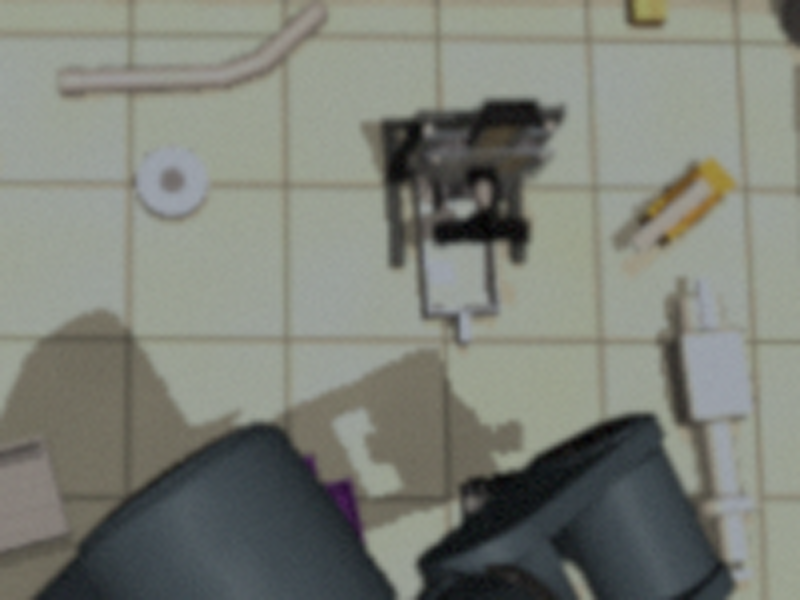

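Run:
```python
from plan import *
T=np.radians(15)
p,r=plan([.45,-.225,.25],.085,T,3)
p,r=plan([.566,-.208,.23],.085,T,3,p,r)
p,r=plan([.566,-.208,.164],.085,T,3,p,r)
print(manip.sense()['q'])
```

```text
[0.0298,-0.0093,-0.0123,0.1,1.7,0],
[0.0301,-0.0093,-0.0114,0.1,1.7,0],
[0.0304,-0.0094,-0.0104,0.1,1.7,0],
[0.036,-0.0023,0.0166,-0,-0,0],
[0.0359,-0.0022,0.0165,-0,-0,0],
[0.036,-0.0023,0.0166,-0,-0,0],
[-0.0057,0,0.0212,-0,-0,0],
[-0.0057,0,0.0213,-0,-0,0],
[-0.0058,0.0001,0.0212,-0,-0,0],
[-0.96169184  0.29831677  1.97411147  0.20931658  0.78879719  0.38049493]
```

>>> {"method": "play_rows", "body": {"steps": [[[0.03,-0.0093,-0.0123,0.1,1.7,0],[0.03,-0.0093,-0.0114,0.1,1.7,0],[0.03,-0.0093,-0.0104,0.1,1.7,0],[0.036,-0.0023,0.0166,0,0,0],[0.036,-0.0022,0.0166,0,0,0],[0.036,-0.0023,0.0166,0,0,0],[0,0,0,0,0,0],[0,0,0,0,0,0]]], "fingers": 0}}

```text
t: 12.68
tcp_pos: [0.5653, -0.2065, 0.228]
tool_rot: [0.991, 0.044, 0.129, -0.007]
force: [0.3, 0.4, -0.6]
finger_gap: -0.001
```

```bash
cat > kk.py <<'E'
from ov import *
import sys
s=snap('side','s_%s.png'%sys.argv[1]);cr=(170,120,260,240)
a=cropim(s['img'],cr,6.6)[:596]
if len(sys.argv)>2:
    D=eval(sys.argv[2]);th=float(sys.argv[3]);k=[]
    c,sn=np.cos(D[2]),np.sin(D[2])
    def P(x,y,z): return (D[0]+c*x-sn*y,D[1]+sn*x+c*y,z)
    for xo in(-.067,-.045):
      for an in(0,2.0944,-2.0944):
        an+=th;u=np.array([-np.sin(an),np.cos(an)]);v=np.array([u[1],-u[0]])*.005
        q=[u*.012+v,u*.044+v,u*.044-v,u*.012-v];q=[P(xo,p[0],.138+p[1]) for p in q]
        k+=[(q[i],q[i+1]) for i in range(3)]
    draw(s,a,k,cr,6.6,(0,255,0))
cv2.imwrite('pics/kk_%s.png'%sys.argv[1],a);print(manip.sense()['tcp_pos'],manip.sense()['force'])
E
python3 kk.py 11 "(.630,-.238,.085)" 0
```

```text
[ 0.56491397 -0.20688495  0.22837245] [-0.30569049  0.14614882  0.38193904]
```

View pics/kk_11.png

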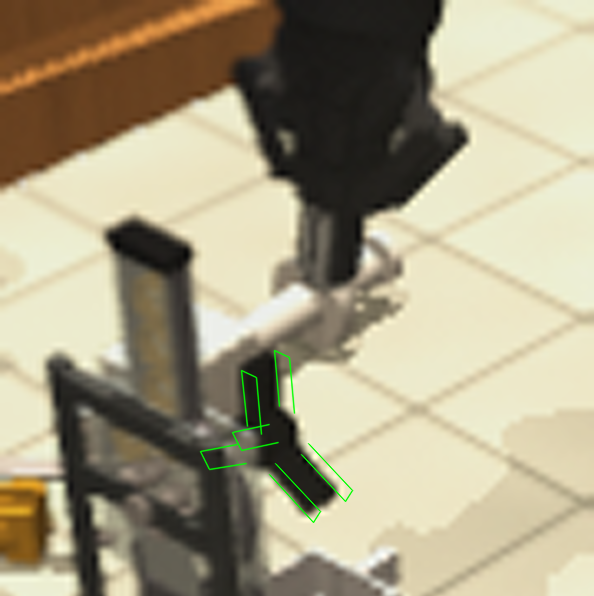

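>>> {"method": "play_rows", "body": {"steps": [[[-0.005,0,0.021,0,0,0],[-0.005,0,0.022,0,0,0],[-0.002,0,0.022,0,0,0],[0,0,0,0,0,0]]]}}

```text
t: 13.22
tcp_pos: [0.5691, -0.2066, 0.1621]
tool_rot: [0.991, 0.043, 0.129, -0.008]
force: [-0.6, 0.7, 0.5]
finger_gap: -0.0
```

```bash
python3 kk.py 12
```

```text
[ 0.56986948 -0.20704082  0.1632187 ] [ 0.32725978 -1.20445974  0.42076254]
```

View pics/kk_12.png

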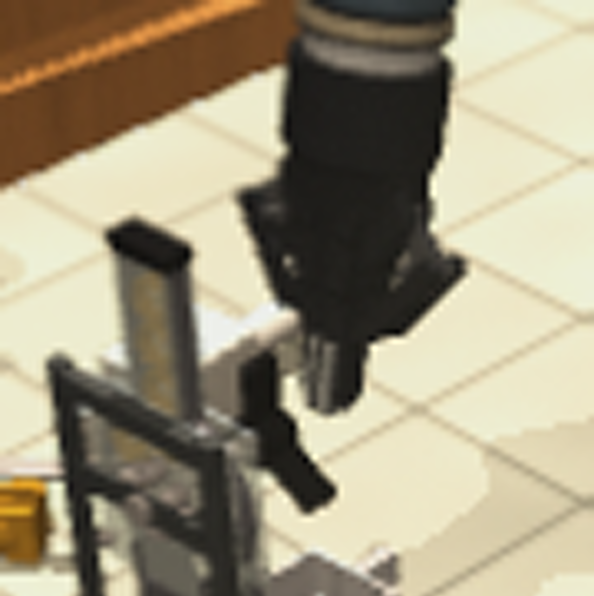

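>>> {"method": "play_rows", "body": {"steps": [[[0,0.004,0,0,0,0],[0,0.004,0,0,0,0],[0,0.004,0,0,0,0],[0,0.004,0,0,0,0],[0,0.004,0,0,0,0],[0,0,0,0,0,0]]]}}

```text
t: 14.02
tcp_pos: [0.5726, -0.2272, 0.1634]
tool_rot: [0.99, 0.044, 0.13, -0.007]
force: [0.1, -0.0, -0.2]
finger_gap: -0.003
```

>>> {"method": "play_rows", "body": {"steps": [[[0,0.003,0,0,0,0],[0,0.003,0,0,0,0]]]}}

```text
t: 14.28
tcp_pos: [0.5725, -0.2296, 0.1632]
tool_rot: [0.991, 0.044, 0.13, -0.01]
force: [0.9, 11.2, 5.5]
finger_gap: -0.004
```

>>> {"method": "play_rows", "body": {"steps": [[[0,0.003,0,0,0,0],[0,0,0,0,0,0]]]}}

```text
t: 14.52
tcp_pos: [0.5725, -0.2304, 0.1633]
tool_rot: [0.991, 0.044, 0.129, -0.012]
force: [1.2, 13.7, 4.8]
finger_gap: -0.003
```

```bash
python3 kk.py 13
```

```text
[ 0.57248663 -0.23039037  0.16328941] [ 1.25403667 13.39163346  5.35623893]
```

View pics/kk_13.png

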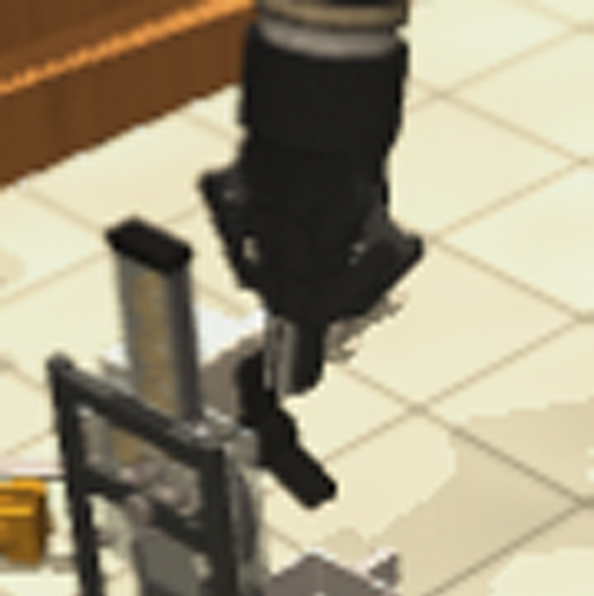

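```bash
python3 - <<'E'
from h import *
s=snap('side');st=manip.sense();r=R.from_quat(st['tool_rot'])
for a in(-.01,0,.01): print(a,(proj(s,st['tcp_pos']+r.apply([0,0,a]))-[169.5,119.5])*6.6)
E
python3 kk.py 14 "(.634,-.238,.085)" 0.1
```

```text
-0.01 [290.30694809 386.05264874]
0 [288.22035921 405.52740071]
0.01 [286.14938483 424.89684938]
[ 0.57246597 -0.2303445   0.16325656] [ 0.2230334  12.8409983   5.27975807]
```

View pics/kk_14.png

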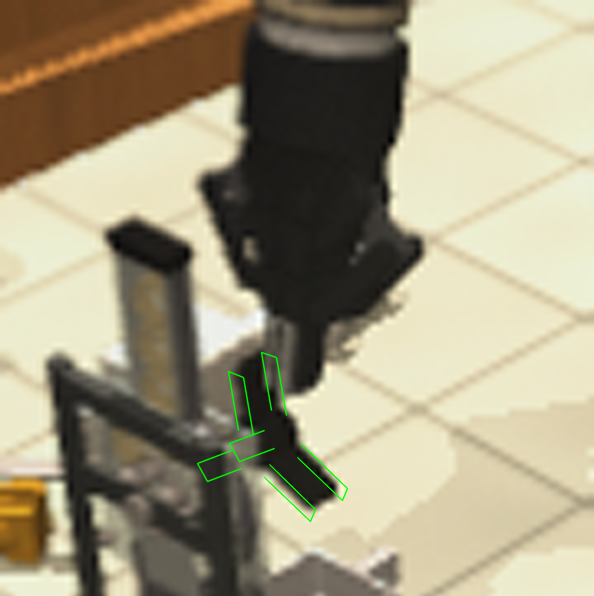

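>>> {"method": "play_rows", "body": {"steps": [[[0,0.003,0,0,0,0],[0,0,0,0,0,0]]]}}

```text
t: 14.92
tcp_pos: [0.5725, -0.2313, 0.1633]
tool_rot: [0.991, 0.044, 0.129, -0.013]
force: [0.7, 17.3, 8.2]
finger_gap: -0.003
```

Run:
```python
from h import *
st=manip.sense();F=st['force'];M=st['ft_torque'];print(F,M,st['tcp_pos'])
# line of action r0 = FxM/|F|^2
print(np.cross(F,M)/(F@F), F/np.linalg.norm(F))
```

```text
[ 0.68078398 17.3241838   8.18692455] [ 2.62454015 -0.48535748  0.7097889 ] [ 0.57247826 -0.23134719  0.16326102]
[ 0.04425834  0.0571348  -0.1245821 ] [0.03550682 0.90355638 0.42699547]
```

Run:
```python
from h import *
t=snap('top','t15.png');s=snap('side')
a=cv2.resize(t['img'][130:230,300:420,::-1],(400,333),interpolation=cv2.INTER_CUBIC)
b=cv2.resize(s['img'][160:210,190:230,::-1],(400,500),interpolation=cv2.INTER_CUBIC)
b=cv2.convertScaleAbs(b,alpha=2.2,beta=15)
o=np.zeros((500,800,3),np.uint8);o[:333,:400]=a;o[:,400:]=b
cv2.imwrite('pics/m15.png',o)
```

```text
(no output)
```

View pics/m15.png

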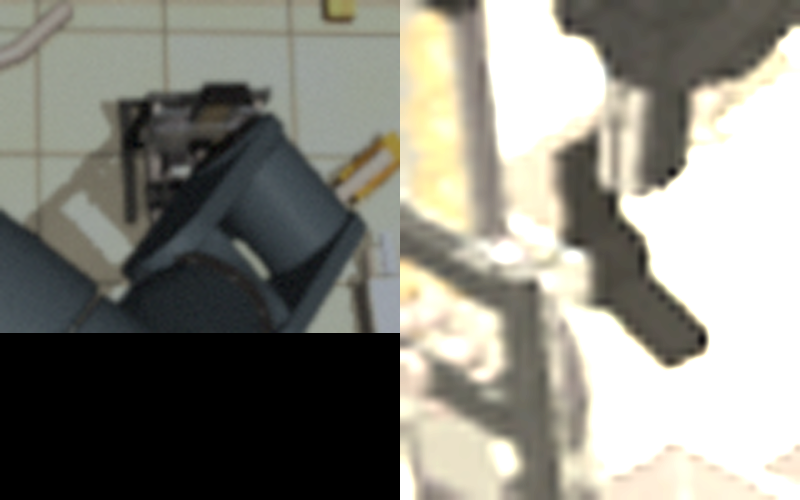

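>>> {"method": "play_rows", "body": {"steps": [[[0,-0.006,0,0,0,0],[0,-0.006,0,0,0,0],[0,0,0,0,0,0]]]}}

```text
t: 15.4
tcp_pos: [0.5727, -0.2271, 0.1635]
tool_rot: [0.99, 0.044, 0.13, -0.006]
force: [0.6, 0.4, 0.2]
finger_gap: 0.001
```

Run:
```python
from ov import *
s=snap('side');st=manip.sense();print(st['tcp_pos'],st['force'],st['ft_torque'])
r=R.from_quat(st['tool_rot'])
cr=(185,150,235,212);f=9.6
a=cv2.convertScaleAbs(cropim(s['img'],cr,f),alpha=2.5,beta=10)
# finger boxes
def P(x,y,z): return st['tcp_pos']+r.apply([x,y,z])
c=[P(x,y,z) for z in(-.03,0) for x,y in((-.011,-.013),(.011,-.013),(.011,.013),(-.011,.013))]
E=[(0,1),(1,2),(2,3),(3,0),(4,5),(5,6),(6,7),(7,4),(0,4),(1,5),(2,6),(3,7)]
draw(s,a,[(c[i],c[j]) for i,j in E],cr,f,(0,0,255))
b=cv2.convertScaleAbs(cropim(s['img'],cr,f),alpha=2.5,beta=10)
draw(s,b,disp(.634,-.238,.085)[-12:],cr,f,(0,160,0))
o=np.hstack([a,b])[:,:];o=cv2.resize(o,(798,int(o.shape[0]*798/o.shape[1])));print(o.shape);cv2.imwrite('pics/m16.png',o)
```

```text
[ 0.57281776 -0.22754475  0.16356449] [ 0.72351787  1.60003344 -0.23652803] [0.12128763 0.12226663 0.02097558]
(494, 798, 3)
```

View pics/m16.png

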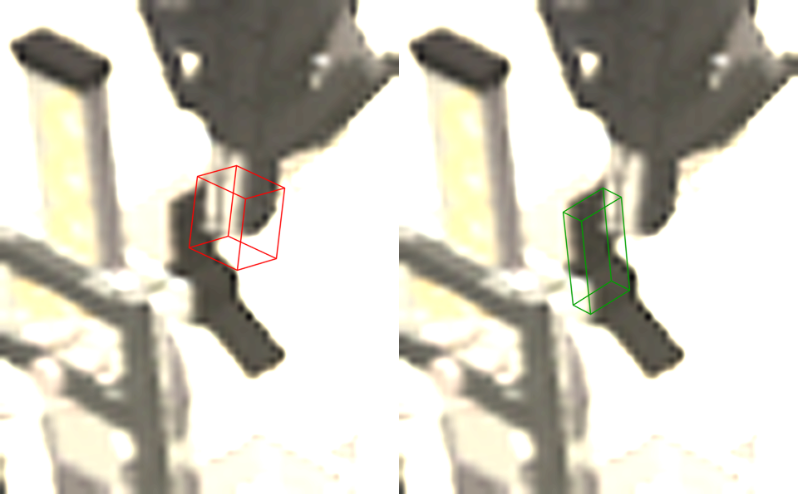

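>>> {"method": "play_rows", "body": {"steps": [[[0.002,0,-0.007,0,0,0],[0,0.003,0,0,0,0],[0,0.003,0,0,0,0],[0,0.002,0,0,0,0],[0,0,0,0,0,0]]]}}

```text
t: 16.08
tcp_pos: [0.5733, -0.2348, 0.171]
tool_rot: [0.99, 0.044, 0.13, -0.007]
force: [-0.8, 1.4, 4.1]
finger_gap: 0.004
```

```bash
cat > z.py <<'E'
from ov import *
import sys
s=snap('side');st=manip.sense();print(st['tcp_pos'],st['force'],st['ft_torque'])
cr=(185,150,235,212);f=9.6
a=cv2.convertScaleAbs(cropim(s['img'],cr,f),alpha=2.5,beta=10)
cv2.imwrite('pics/%s.png'%sys.argv[1],a)
E
python3 z.py z17
```

```text
[ 0.57336337 -0.23477731  0.1709865 ] [-2.00612798  1.3928032   4.99371759] [0.3362804  0.15904944 0.04462193]
```

View pics/z17.png

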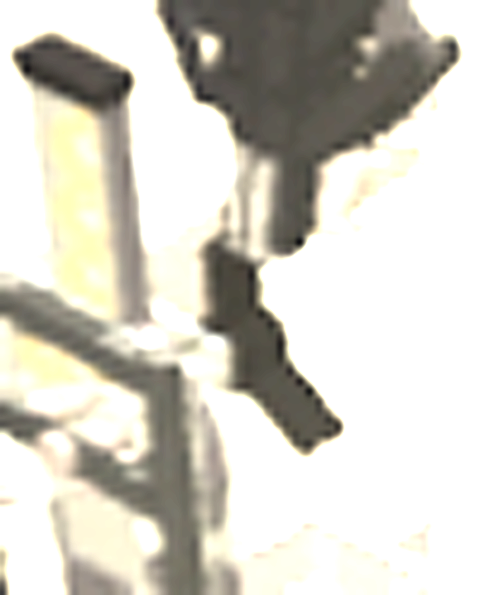

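>>> {"method": "play_rows", "body": {"steps": [[[0,-0.008,0,0,0,0],[0,-0.008,0,0,0,0],[-0.005,-0.002,0.02,0,0,0],[0,0,0,0,0,0]]]}}

```text
t: 16.62
tcp_pos: [0.5709, -0.2153, 0.1484]
tool_rot: [0.991, 0.044, 0.129, -0.008]
force: [-0.2, -0.8, -0.2]
finger_gap: -0.0
```

>>> {"method": "play_rows", "body": {"steps": [[[0,0.004,0,0,0,0],[0,0.004,0,0,0,0],[0,0.002,0,0,0,0],[0,0.002,0,0,0,0]]]}}

```text
t: 17.12
tcp_pos: [0.5735, -0.228, 0.1507]
tool_rot: [0.99, 0.043, 0.131, -0.008]
force: [1.0, 7.2, 4.4]
finger_gap: -0.0
```

```bash
python3 z.py z18
```

```text
[ 0.57348437 -0.22792155  0.15072196] [1.58940025 4.79229282 3.21861021] [ 0.66295597 -0.15422454  0.16686738]
```

View pics/z18.png

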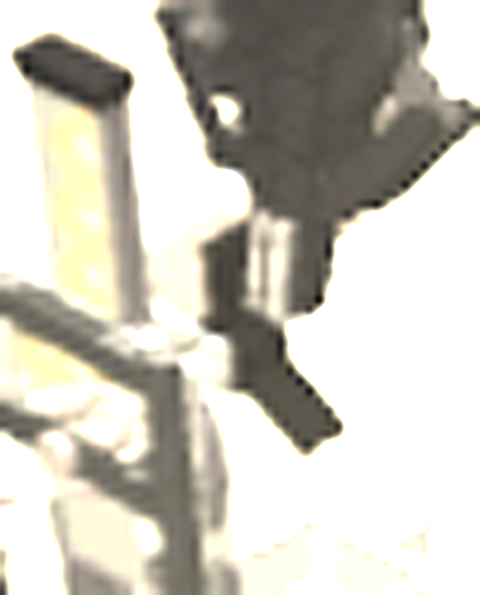

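>>> {"method": "play_rows", "body": {"steps": [[[0,0.003,0,0,0,0],[0,0,0,0,0,0]]]}}

```text
t: 17.42
tcp_pos: [0.5734, -0.2286, 0.1507]
tool_rot: [0.99, 0.044, 0.13, -0.009]
force: [1.8, 9.9, 5.2]
finger_gap: 0.002
```

>>> {"method": "play_rows", "body": {"steps": [[[0,0.003,0,0,0,0],[0,0,0,0,0,0]]]}}

```text
t: 17.68
tcp_pos: [0.5734, -0.2293, 0.1507]
tool_rot: [0.991, 0.044, 0.13, -0.011]
force: [2.6, 14.6, 7.7]
finger_gap: 0.003
```

```bash
python3 z.py z19
```

```text
[ 0.5733828  -0.2293009   0.15073522] [ 3.11064329 14.21424736  7.86247538] [ 2.09069385 -0.54073788  0.59533296]
```

View pics/z19.png

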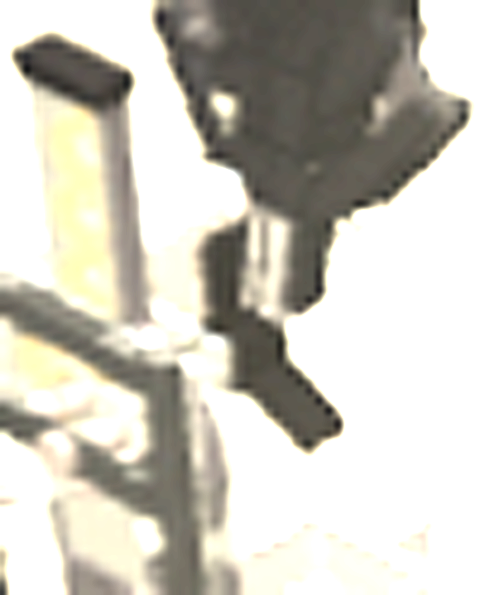

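>>> {"method": "play_rows", "body": {"steps": [[[0,0.003,0,0,0,0],[0,0,0,0,0,0]]]}}

```text
t: 17.98
tcp_pos: [0.5734, -0.23, 0.1507]
tool_rot: [0.991, 0.044, 0.129, -0.014]
force: [2.6, 19.8, 10.0]
finger_gap: 0.002
```

>>> {"method": "play_rows", "body": {"steps": [[[0,0.003,0,0,0,0],[0,0,0,0,0,0]]]}}

```text
t: 18.23
tcp_pos: [0.5734, -0.2306, 0.1508]
tool_rot: [0.991, 0.044, 0.129, -0.016]
force: [4.7, 24.7, 13.0]
finger_gap: 0.001
```

```bash
python3 z.py z20
```

```text
[ 0.57334931 -0.23059419  0.15074308] [ 3.78605451 24.09199272 12.2353775 ] [ 3.65886128 -0.95178301  1.05253956]
```

View pics/z20.png

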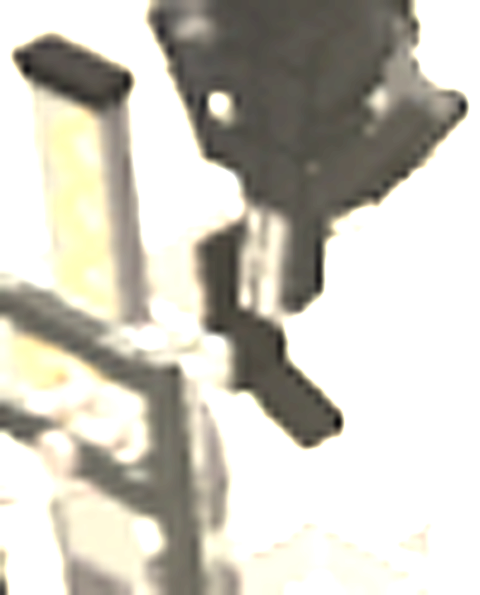

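>>> {"method": "play_rows", "body": {"steps": [[[0,-0.006,0,0,0,0],[0,-0.006,0,0,0,0],[0,-0.006,0,0,0,0],[0.01,0,-0.04,0,0,0],[0,0,0,0,0,0]]]}}

```text
t: 18.9
tcp_pos: [0.5739, -0.2251, 0.1944]
tool_rot: [0.99, 0.044, 0.133, -0.004]
force: [0.4, -0.2, 0.3]
finger_gap: 0.002
```

```bash
python3 z.py z21
python3 - <<'E'
from plan import *
st=manip.sense();print(st['tcp_pos'],st['finger_gap'])
T=np.radians(15)
p,r=plan([.572,-.243,.195],.085,T,3)
p,r=plan([.572,-.243,.152],.085,T,3,p,r)
E
```

```text
[ 0.57271844 -0.22431529  0.1927333 ] [ 0.63098164  1.24086938 -0.06083812] [0.00094293 0.14883536 0.00279953]
[ 0.57271844 -0.22431529  0.1927333 ] -0.0003928813100033239
[-0.0006,0.0062,-0.0009,0,-0,0.1],
[-0.0005,0.0062,-0.001,0,-0,0.1],
[-0.0006,0.0062,-0.0009,0,-0,0.1],
[-0.0037,-0,0.0138,0,-0,-0],
[-0.0038,-0,0.0139,0,-0,-0],
[-0.0037,-0,0.0138,0,-0,-0],
```

View pics/z21.png

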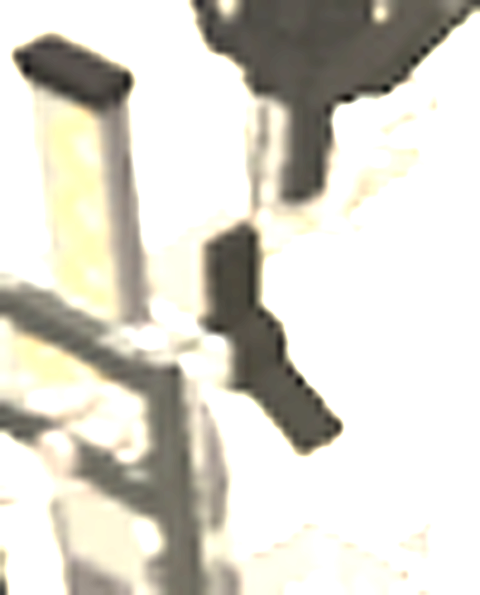

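>>> {"method": "play_rows", "body": {"steps": [[[0,0.006,0,0,0,0],[0,0.006,0,0,0,0],[0,0.006,0,0,0,0],[-0.0037,0,0.014,0,0,0],[-0.0037,0,0.014,0,0,0],[-0.0037,0,0.014,0,0,0],[0,0,0,0,0,0]]], "fingers": 0.5}}

```text
t: 19.82
tcp_pos: [0.5727, -0.2398, 0.1457]
tool_rot: [0.991, 0.044, 0.129, -0.008]
force: [0.6, -0.4, 0.5]
finger_gap: 0.502
```

>>> {"method": "play_rows", "body": {"steps": [[[0,0,0,0,0,0],[0,0,0,0,0,0],[0,0,0,0,0,0],[0,0,0,0,0,0]]], "fingers": 0, "squeeze": 30}}

```text
t: 20.32
tcp_pos: [0.5745, -0.2453, 0.1487]
tool_rot: [0.99, 0.043, 0.132, -0.002]
force: [-2.1, -8.8, -3.8]
finger_gap: 0.113
```

```bash
python3 z.py z22
```

```text
[ 0.57451915 -0.24526624  0.14870948] [ -1.98226487 -10.05607101  -3.79047611] [-1.58082546  0.73218992 -0.69178335]
```

View pics/z22.png

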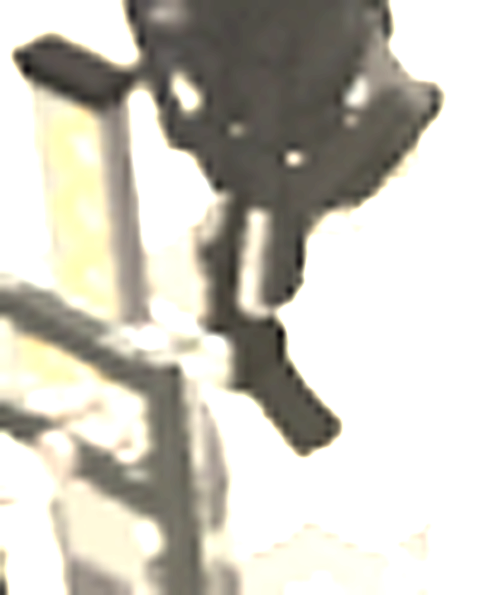

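```bash
cat > arc.py <<'E'
from plan import *
def arc(p0,r0,hub,yaw,step,n):
    ax=np.array([np.cos(yaw),np.sin(yaw),0]);p0=np.array(p0);hub=np.array(hub)
    ps,rs=p0,r0
    for i in range(n):
        q=R.from_rotvec(ax*np.radians(step*(i+1)))
        tg=hub+q.apply(p0-hub);rt=q*r0
        d=np.round(rs.inv().apply(tg-ps),4);w=np.round(np.degrees((rs.inv()*rt).as_rotvec()),1)
        print('[%s],'%','.join('%g'%v for v in [*d,*w]))
        ps=ps+rs.apply(d);rs=rs*R.from_rotvec(np.radians(w))
    return ps,rs
E
python3 - <<'E'
from arc import *
print(manip.sense()['q'])
p,r=arc([.5735,-.2435,.149],Rt(.085,np.radians(15)),[.576,-.2455,.138],.085,6,6)
print(p,r.as_matrix()[:,2])
E
```

```text
[-0.66860434  0.55390061  1.69106837  0.2686558   0.7159439   0.62733773]
[0,0.0012,-0.0002,5.8,0,1.6],
[0.0001,0.0011,-0.0001,5.8,-0,1.5],
[0,0.0012,-0.0002,5.8,-0,1.6],
[0.0001,0.0011,-0.0002,5.8,-0,1.5],
[0,0.0012,-0.0001,5.8,-0,1.6],
[0.0001,0.0012,-0.0002,5.8,-0,1.5],
[ 0.57411661 -0.25039115  0.14819593] [ 0.20976926  0.58805818 -0.78114303]
```

>>> {"method": "play_rows", "body": {"steps": [[[0,0.0012,-0.0002,5.8,0,1.6],[0,0.0012,-0.0001,5.8,0,1.5],[0,0.0012,-0.0002,5.8,0,1.6],[0,0,0,0,0,0]]]}}

```text
t: 20.88
tcp_pos: [0.5744, -0.249, 0.1483]
tool_rot: [0.979, 0.021, 0.123, -0.159]
force: [-3.5, -5.7, 0.4]
finger_gap: 0.112
```

```bash
python3 z.py z23
```

```text
[ 0.57439219 -0.24888804  0.1483446 ] [-2.93727648 -7.82265844 -0.59372986] [-1.4786198   0.54629371 -0.51551907]
```

View pics/z23.png

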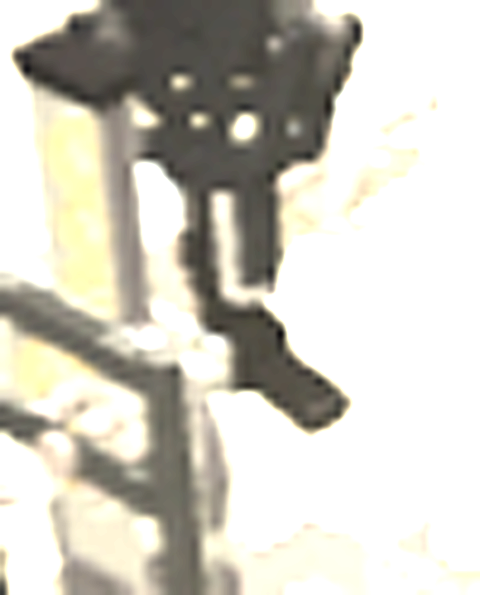

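>>> {"method": "play_rows", "body": {"steps": [[[0,0.0017,-0.0002,5.8,0,1.5],[0,0.0017,-0.0001,5.8,0,1.6],[0,0.0017,-0.0002,5.8,0,1.5],[0,0.0012,-0.0002,5.8,0,1.6],[0,0,0,0,0,0]]]}}

```text
t: 21.55
tcp_pos: [0.5742, -0.2532, 0.1458]
tool_rot: [0.927, -0.007, 0.106, -0.36]
force: [-4.1, -6.1, 2.9]
finger_gap: 0.109
```

```bash
python3 z.py z24; python3 -c "
from h import *
st=manip.sense();print(st['q'],R.from_quat(st['tool_rot']).as_matrix()[:,2])"
```

```text
[ 0.5741787  -0.25315709  0.14584576] [-4.46206153 -6.20353961  2.03433946] [-0.77401278  0.48483414 -0.15721454]
[-0.88727566  0.80181086  1.38591327  0.61794937  1.47032101  0.4679703 ] [ 0.2023262   0.66437184 -0.71949577]
```

View pics/z24.png

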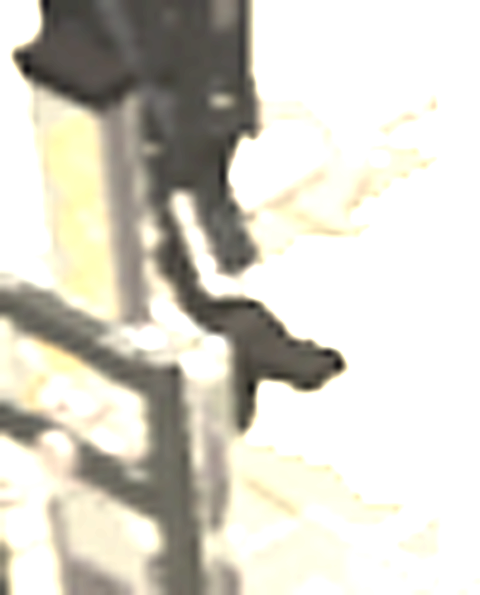

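>>> {"method": "play_rows", "body": {"steps": [[[0,0,0,0,0,0],[0,0,0,0,0,0],[0,0,0,0,0,0],[0,0,0,0,0,0]]], "fingers": 0.9}}

```text
t: 22.1
tcp_pos: [0.5744, -0.2499, 0.1459]
tool_rot: [0.926, -0.006, 0.106, -0.361]
force: [-1.0, 0.2, -0.4]
finger_gap: 0.898
```

```bash
python3 z.py z25
python3 - <<'E'
from h import *
s=snap('side','s25.png')
print(manip.pinpoint('olive1_c',s))
cv2.imwrite('pics/m25.png',cv2.resize(s['img'][150:270,160:260,::-1],None,fx=5,fy=5,interpolation=cv2.INTER_CUBIC))
E
```

```text
[ 0.57439935 -0.24997002  0.14584977] [ 0.03267559 -0.03151169  0.60749993] [-0.34283154  0.07605638  0.0512239 ]
[{'point': [217.9, 213.6], 'score': 0.38}]
```

View pics/m25.png

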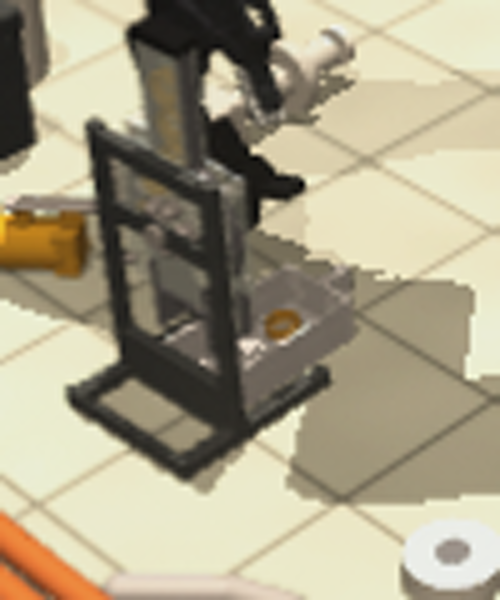

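View pics/z25.png

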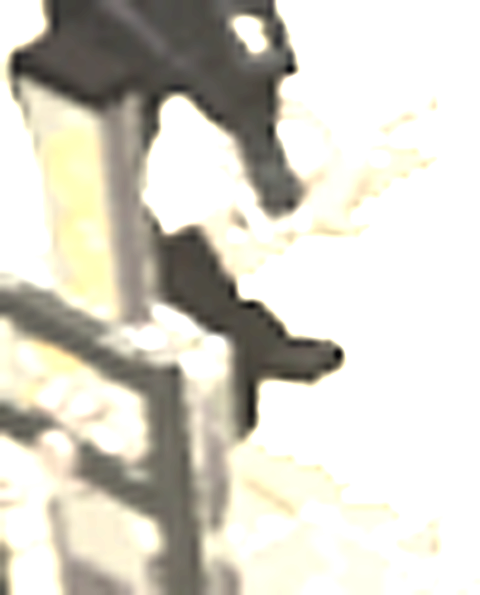

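```bash
cat > zz.py <<'E'
from ov import *
import sys
s=snap('side');st=manip.sense();print(st['tcp_pos'],st['force'])
cr=(185,150,235,212);f=9.6;D=(.632,-.241,.085)
c,sn=np.cos(D[2]),np.sin(D[2])
def P(x,y,z): return (D[0]+c*x-sn*y,D[1]+sn*x+c*y,z)
o=[]
for th in map(float,sys.argv[2:]):
    a=cv2.convertScaleAbs(cropim(s['img'],cr,f),alpha=2.5,beta=10);k=[]
    for xo in(-.066,-.046):
      for an in(0,2.0944,-2.0944):
        an+=np.radians(th);u=np.array([-np.sin(an),np.cos(an)]);v=np.array([u[1],-u[0]])*.005
        q=[u*.012+v,u*.044+v,u*.044-v,u*.012-v];q=[P(xo,p[0],.138+p[1]) for p in q]
        k+=[(q[i],q[i+1]) for i in range(3)]
    draw(s,a,k,cr,f,(0,0,255));o.append(a[180:480,100:400])
cv2.imwrite('pics/%s.png'%sys.argv[1],np.hstack(o))
E
python3 zz.py zz25 45 60
```

```text
[ 0.57432544 -0.25024278  0.14578859] [-0.25509518  0.37028183 -0.23924095]
```

View pics/zz25.png

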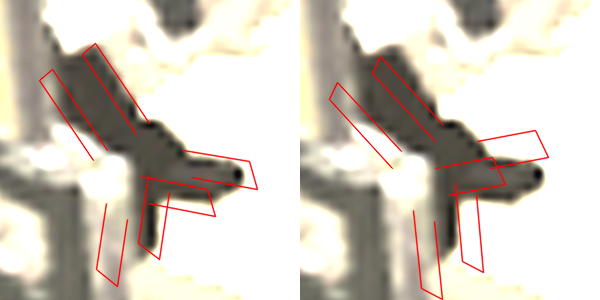

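>>> {"method": "play_rows", "body": {"steps": [[[0,0,-0.03,0,0,0],[0,0,-0.03,0,0,0],[0,0,-0.02,0,0,0],[0,0,0,0,0,0]]]}}

```text
t: 22.8
tcp_pos: [0.5585, -0.3054, 0.2041]
tool_rot: [0.927, -0.006, 0.107, -0.36]
force: [-0.2, 0.2, -0.6]
finger_gap: 0.896
```

```bash
python3 zz.py zz26 45 60
```

```text
[ 0.5581781  -0.30413662  0.20320619] [-0.15466064  0.5974977   0.33414434]
```

View pics/zz26.png

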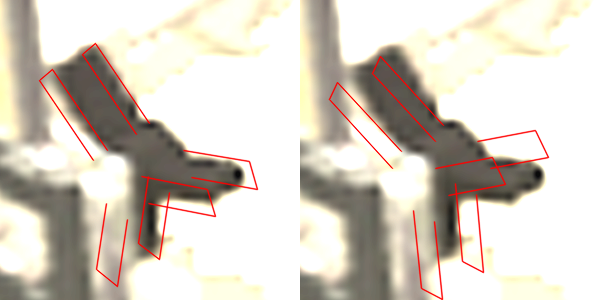

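```bash
cat > fit.py <<'E'
from ov import *
from scipy.optimize import minimize
import sys,pickle
def sil(s,D,th,sc=8,cr=(190,150,230,205)):
    c,sn=np.cos(D[2]),np.sin(D[2])
    def P(x,y,z): return (D[0]+c*x-sn*y,D[1]+sn*x+c*y,z)
    m=np.zeros(((cr[3]-cr[1])*sc,(cr[2]-cr[0])*sc),np.uint8)
    def poly(pts):
        q=np.array([(proj(s,p)-cr[:2]+.5)*sc for p in pts]);h=cv2.convexHull(q.astype(np.float32)).astype(np.int32);cv2.fillConvexPoly(m,h,255)
    for an in(0,2.0944,-2.0944):
        an+=th;u=np.array([-np.sin(an),np.cos(an)]);v=np.array([u[1],-u[0]])*.005
        poly([P(xo,p[0],.138+p[1]) for xo in(-.066,-.046) for p in(v,u*.044+v,u*.044-v,-v)])
    poly([P(xo,.014*np.cos(t),.138+.014*np.sin(t)) for xo in(-.067,-.045) for t in np.linspace(0,6.28,24)])
    return cv2.resize(m,(cr[2]-cr[0],cr[3]-cr[1]),interpolation=cv2.INTER_AREA)/255.
def target(img,cr=(190,150,230,205)):
    g=img[cr[1]:cr[3],cr[0]:cr[2]].astype(float).max(2);return np.clip((75-g)/50,0,1)
def fit(s,img,th0s,D0=(.632,-.241,.085),box=None,xy=None):
    T=target(img);best=None
    W=np.ones_like(T)
    W[:, :8]=0
    W[35:,:12]=0
    if box is not None: W*=box
    for th in th0s:
        xs=[(dx,dy) for dx in np.arange(-.006,.0061,.002) for dy in np.arange(-.006,.0061,.002)] if xy is None else [xy]
        for dx,dy in xs:
            e=(W*(sil(s,(D0[0]+dx,D0[1]+dy,D0[2]),np.radians(th))-T)**2).sum()
            if best is None or e<best[0]: best=(e,th,dx,dy)
    return best
if __name__=='__main__':
    s=snap('side',sys.argv[1]+'.png')
    i0=cv2.imread('pics/side0.png')[:,:,::-1]
    print('ref',fit(s,i0,range(-8,9,4)))
    print('now',fit(s,s['img'],range(*map(int,sys.argv[2:5]))))
E
python3 fit.py s27 36 68 4
```

```text
ref (np.float64(94.25807135717032), 0, np.float64(0.0), np.float64(-0.002))
now (np.float64(106.26102283737023), 44, np.float64(-0.004), np.float64(-0.004))
```

>>> {"method": "play_rows", "body": {"steps": [[[0,0,0.02,0,0,0],[0,0,0.03,0,0,0],[0,0,0.03,0,0,0],[0,0,0,0,0,0]]]}}

```text
t: 23.4
tcp_pos: [0.5732, -0.2467, 0.1437]
tool_rot: [0.926, -0.006, 0.103, -0.364]
force: [-1.0, -0.3, 0.1]
finger_gap: 0.9
```

>>> {"method": "play_rows", "body": {"steps": [[[0,0,0,0,0,0],[0,0,0,0,0,0],[0,0,0,0,0,0],[0,0,0,0,0,0],[0,0,0,0,0,0]]], "fingers": 0}}

```text
t: 24.02
tcp_pos: [0.5746, -0.2536, 0.1448]
tool_rot: [0.927, -0.007, 0.107, -0.358]
force: [0.1, -5.4, -3.9]
finger_gap: 0.117
```

```bash
python3 z.py z28;python3 - <<'E'
from arc import *
st=manip.sense();print(st['q'],st['finger_gap'])
p,r=arc(st['tcp_pos'],R.from_quat(st['tool_rot']),[.576,-.2455,.138],.085,6,3)
E
```

```text
[ 0.57459625 -0.25357583  0.14480415] [-0.16998775 -7.10171407 -4.84880265] [-0.85729859  0.29652091 -0.29682383]
[-0.88722537  0.80309134  1.38576786  0.61826043  1.46778732  0.46763612] 0.11745780564818986
[-0.0001,0.0011,0.0002,5.8,-0,1.6],
[-0,0.001,0.0002,5.8,-0,1.5],
[-0.0001,0.0011,0.0002,5.8,-0,1.6],
```

View pics/z28.png

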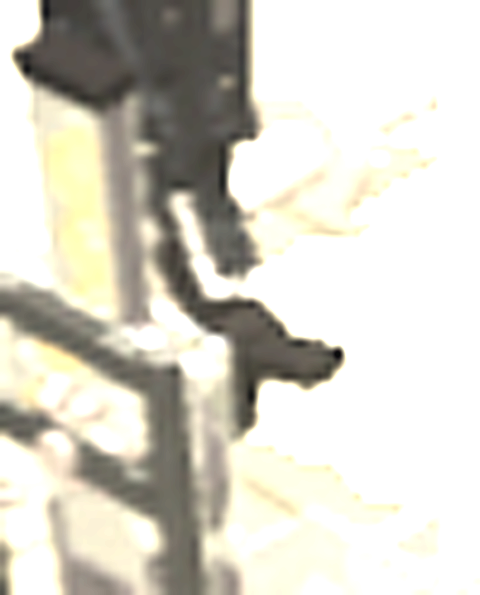

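>>> {"method": "play_rows", "body": {"steps": [[[0,0.002,0.0005,5.8,0,1.6],[0,0.002,0.0005,5.8,0,1.5],[0,0.002,0.0005,5.8,0,1.6],[0,0,0,0,0,0]]]}}

```text
t: 24.58
tcp_pos: [0.5745, -0.255, 0.1425]
tool_rot: [0.858, -0.028, 0.092, -0.504]
force: [-4.2, -4.1, 9.8]
finger_gap: 0.114
```

```bash
python3 zz.py z29 45 60
```

```text
[ 0.57451798 -0.25496842  0.14258367] [-3.95487818 -4.09251683  8.67352161]
```

View pics/z29.png

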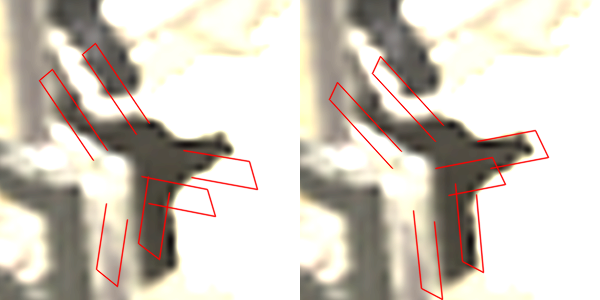

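>>> {"method": "play_rows", "body": {"steps": [[[0,0,0,0,0,0],[0,0,0,0,0,0],[0,0,0,0,0,0],[0,0,0,0,0,0]]], "fingers": 0.7}}

```text
t: 25.12
tcp_pos: [0.575, -0.253, 0.1403]
tool_rot: [0.86, -0.028, 0.091, -0.501]
force: [0.0, 0.0, -0.4]
finger_gap: 0.699
```

>>> {"method": "play_rows", "body": {"steps": [[[0,0,-0.03,0,0,0],[0,0,-0.03,0,0,0],[0,0,-0.03,0,0,0],[0,0,0,0,0,0]]]}}

```text
t: 25.62
tcp_pos: [0.5584, -0.3326, 0.1844]
tool_rot: [0.861, -0.028, 0.092, -0.5]
force: [-0.3, -0.6, 0.2]
finger_gap: 0.7
```

```bash
python3 zz.py z30 45 60;python3 k.py 30
```

```text
[ 0.55831611 -0.33090213  0.18370438] [-0.19783879  0.66493371  0.10809888]
```

View pics/z30.png

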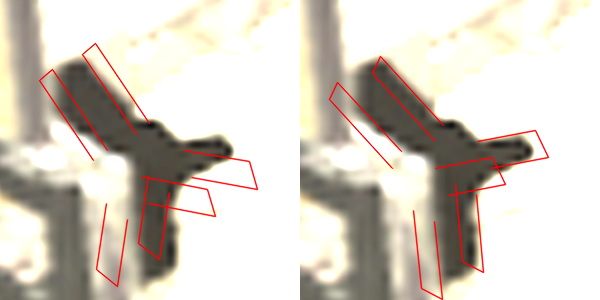

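View pics/k_30.png

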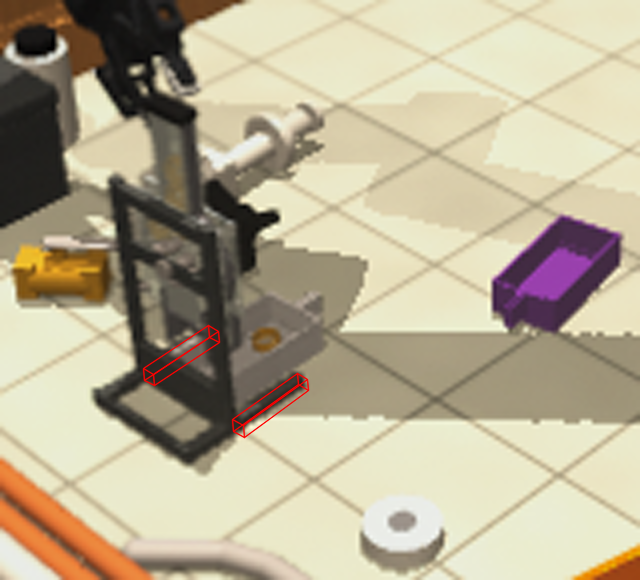

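Run:
```python
from arc import *
st=manip.sense();print(st['q'],st['t'])
p,r=arc(st['tcp_pos'],R.from_quat(st['tool_rot']),[.576,-.2465,.138],.085,-10,12)
print(p,r.as_matrix()[:,2])
```

```text
[-1.0075709   0.94881314  1.12461567  0.70324204  1.89573921  0.55707186] 25.775
[-0.0003,-0.0161,0.0012,-9.7,-0,-2.6],
[-0.0003,-0.016,0.0012,-9.6,-0,-2.5],
[-0.0003,-0.0161,0.0012,-9.7,-0,-2.6],
[-0.0003,-0.0161,0.0012,-9.7,-0,-2.5],
[-0.0003,-0.0161,0.0012,-9.6,-0,-2.6],
[-0.0003,-0.016,0.0012,-9.7,-0,-2.5],
[-0.0004,-0.0161,0.0012,-9.7,-0,-2.6],
[-0.0003,-0.0161,0.0012,-9.6,-0,-2.5],
[-0.0003,-0.0161,0.0013,-9.7,-0,-2.6],
[-0.0003,-0.016,0.0012,-9.7,-0,-2.6],
[-0.0003,-0.0161,0.0012,-9.6,-0.1,-2.5],
[-0.0003,-0.0161,0.0012,-9.7,0,-2.6],
[ 0.54466835 -0.16945344  0.18534517] [ 0.32446112 -0.81051605 -0.48763583]
```

>>> {"method": "play_rows", "body": {"steps": [[[0,-0.016,0.001,-9.7,0,-2.6],[0,-0.016,0.001,-9.7,0,-2.6],[0,-0.016,0.001,-9.7,0,-2.6],[0,-0.016,0.001,-9.7,0,-2.6],[0,-0.016,0.001,-9.7,0,-2.6],[0,-0.016,0.001,-9.7,0,-2.6]]], "fingers": 0.6}}

```text
t: 26.52
tcp_pos: [0.5528, -0.2503, 0.2323]
tool_rot: [0.99, 0.045, 0.131, -0.002]
force: [0.1, 0.2, -0.2]
finger_gap: 0.601
```

>>> {"method": "play_rows", "body": {"steps": [[[0,-0.016,0.001,-9.7,0,-2.6],[0,-0.016,0.001,-9.7,0,-2.6],[0,-0.016,0.001,-9.7,0,-2.6],[0,-0.016,0.001,-9.7,0,-2.6],[0,-0.016,0.001,-9.7,0,-2.6],[0,-0.016,0.001,-9.7,0,-2.6],[0,0,0,0,0,0]]]}}

```text
t: 27.4
tcp_pos: [0.5293, -0.1961, 0.1957]
tool_rot: [0.928, 0.082, 0.096, 0.35]
force: [-0.3, -0.3, 0.1]
finger_gap: 0.599
```

Run:
```python
from plan import *
st=manip.sense();r=R.from_quat(st['tool_rot']);print(st['q'],st['tcp_pos'],st['t'])
# tool axis & offset from hub in disp coordinates
q=R.from_euler('z',-.085);d=q.apply(st['tcp_pos']-np.array([.576,-.2465,.138]));M=(q*r).as_matrix()
print('rel',d,'z',M[:,2],'y',M[:,1],'along',np.dot(d,M[:,2]),'lat',np.dot(d,M[:,1]))
s=snap('side','s31.png');cv2.imwrite('pics/m31.png',cv2.resize(s['img'][110:230,160:280,::-1],None,fx=4.8,fy=4.8,interpolation=cv2.INTER_CUBIC))
```

```text
[-0.2535158   0.49566803  1.94608627 -1.26017582  0.62323167  2.1866677 ] [ 0.52930586 -0.19607479  0.19573653] 27.4
rel [-0.04224457  0.05420738  0.05773653] z [ 0.18005087 -0.65255679 -0.73603758] y [ 0.02132465 -0.74550097  0.66616332] along -0.08547582220166695 lat -0.0028505495120880854
```

View pics/m31.png

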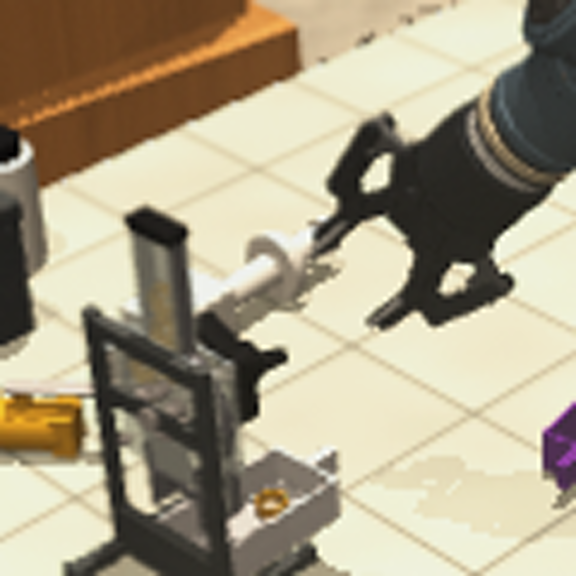

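```bash
cat > rel.py <<'E'
from plan import *
HUB=np.array([.576,-.2465,.138]);YW=R.from_euler('z',.085)
def rel():
    st=manip.sense();r=R.from_quat(st['tool_rot']);d=YW.inv().apply(st['tcp_pos']-HUB);M=(YW.inv()*r).as_matrix()
    z=M[:,2];roll=np.degrees(np.arctan2(z[1],-z[2]));tilt=np.degrees(np.arcsin(z[0]))
    return st,r,d,roll,tilt
def goto(d,n=1):
    st,r,d0,roll,tilt=rel();dp=YW.apply(np.array(d)-d0);print('roll %.1f tilt %.1f'%(roll,tilt),'d0',np.round(d0,4),'shift/row',np.round(r.inv().apply(dp)/n,4))
E
python3 - <<'E'
from rel import *
goto([-.004,.050,.056]);goto([-.003,.0083,.0093])
E
```

```text
roll -41.6 tilt 10.4 d0 [-0.0414  0.0528  0.059 ] shift/row [0.036  0.0008 0.0108]
roll -41.6 tilt 10.4 d0 [-0.0414  0.0528  0.059 ] shift/row [0.0257 0.0007 0.0726]
```

>>> {"method": "play_rows", "body": {"steps": [[[0.013,0,0,0,0,0],[0.013,0,0.012,0,0,0],[0,0,0.02,0,0,0],[0,0,0.02,0,0,0],[0,0,0.02,0,0,0],[0,0,0,0,0,0]]]}}

```text
t: 28.2
tcp_pos: [0.5741, -0.2417, 0.1483]
tool_rot: [0.928, 0.077, 0.098, 0.352]
force: [0.4, -0.5, -0.4]
finger_gap: 0.6
```

Run:
```python
from rel import *
goto([-.003,.0083,.0093]);st=manip.sense();print(st['force'],st['t'])
s=snap('side','s32.png');cv2.imwrite('pics/m32.png',cv2.resize(s['img'][140:220,180:260,::-1],None,fx=7,fy=7,interpolation=cv2.INTER_CUBIC))
```

```text
roll -41.9 tilt 10.4 d0 [-0.0015  0.005   0.0103] shift/row [-0.0012 -0.0032 -0.0017]
[ 0.35609275 -0.52287694 -0.35504517] 28.2
```

View pics/m32.png

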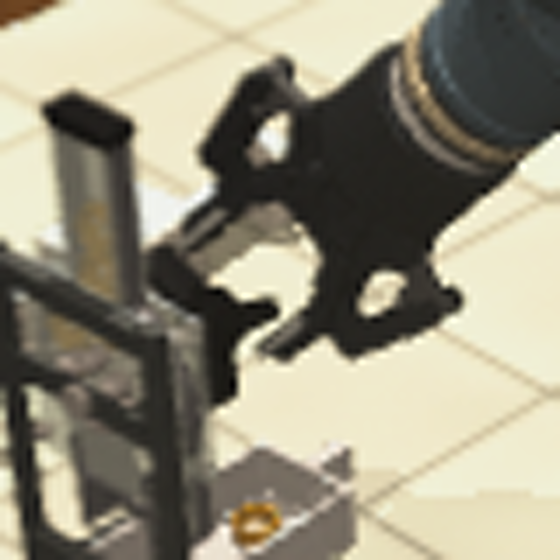

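>>> {"method": "play_rows", "body": {"steps": [[[0,0,0,0,0,0],[0,0,0,0,0,0],[0,0,0,0,0,0],[0,0,0,0,0,0],[0,0,0,0,0,0]]], "fingers": 0, "squeeze": 50}}

```text
t: 28.88
tcp_pos: [0.5725, -0.2364, 0.1489]
tool_rot: [0.928, 0.078, 0.099, 0.35]
force: [-3.5, 10.1, 3.5]
finger_gap: 0.103
```

Run:
```python
from rel import *
from arc import arc
st,r,d,roll,tilt=rel();print(d,roll,tilt,st['force'],st['q'],st['finger_gap'])
arc(st['tcp_pos'],r,HUB,.085,6,3)
s=snap('side','s33.png');cv2.imwrite('pics/m33.png',cv2.resize(s['img'][140:220,180:260,::-1],None,fx=7,fy=7,interpolation=cv2.INTER_CUBIC))
```

```text
[-0.00265177  0.01039837  0.0109019 ] -41.584526681809336 10.599530668747645 [-3.54750039 10.07097143  3.51463501] [-0.31157192  0.62269633  1.86704762 -1.36494792  0.57300937  2.26508863] 0.1031642773950573
[-0,0.0016,0,5.9,0.1,1.1],
[-0.0001,0.0016,0.0001,5.9,0.1,1.1],
[0,0.0015,-0,5.9,0,1.1],
```

View pics/m33.png

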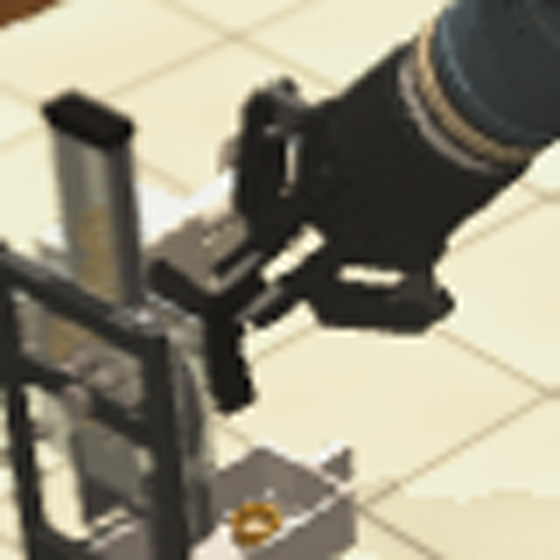

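>>> {"method": "play_rows", "body": {"steps": [[[0,0,0,5.9,0.1,1.1],[0,0.0005,0,5.9,0.1,1.1],[0,0.001,0,5.9,0,1.1],[0,0.0015,0,5.9,0,1.1],[0,0,0,0,0,0]]]}}

```text
t: 29.55
tcp_pos: [0.5724, -0.2418, 0.1523]
tool_rot: [0.981, 0.059, 0.095, 0.158]
force: [-5.3, 5.3, 9.5]
finger_gap: 0.101
```

Run:
```python
from rel import *
from arc import arc
st,r,d,roll,tilt=rel();print(d,roll,tilt,st['force'],st['q'],st['finger_gap'])
arc(st['tcp_pos'],r,HUB,.085,6,3)
s=snap('side','s34.png');cv2.imwrite('pics/m34.png',cv2.resize(s['img'][140:250,180:260,::-1],None,fx=5.4,fy=5.4,interpolation=cv2.INTER_CUBIC))
```

```text
[-0.0032205   0.00499091  0.01427906] -18.647870804265505 10.291726015263555 [-5.33444924  5.26598359  9.45847396] [-0.49867312  0.53966569  1.75285766 -0.32508678  0.53946293  1.20554071] 0.10063177751543587
[-0,0.0016,0.0001,5.9,0,1.1],
[-0,0.0016,0,5.9,0.1,1],
[-0.0001,0.0015,0.0001,5.9,0,1.1],
```

View pics/m34.png

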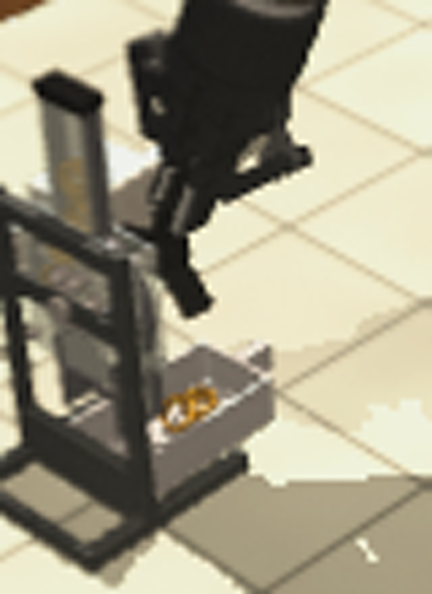

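>>> {"method": "play_rows", "body": {"steps": [[[0,0.0015,0,6,0,1.1],[0,0.0015,0,6,0,1.1],[0,0.0015,0,6,0,1.1],[0,0,0,0,0,0]]]}}

```text
t: 30.1
tcp_pos: [0.5722, -0.2466, 0.153]
tool_rot: [0.995, 0.046, 0.087, -0.001]
force: [-6.6, 1.4, 9.5]
finger_gap: 0.102
```

```bash
python3 - <<'E'
from rel import *
st,r,d,roll,tilt=rel();print(d,roll,tilt,st['force'],st['q'],st['finger_gap'])
E
python3 zz.py z35 -8 0
```

```text
[-0.00382136  0.00020571  0.01499919] -0.276946287938205 10.015947867588183 [-6.59868106  1.39497664  9.5369722 ] [-0.64161141  0.56260868  1.62948601  0.15362516  0.82100472  0.73920522] 0.10247984718274815
[ 0.5722078  -0.24654034  0.15301368] [-6.19903799  0.29994951  8.97464017]
```

View pics/z35.png

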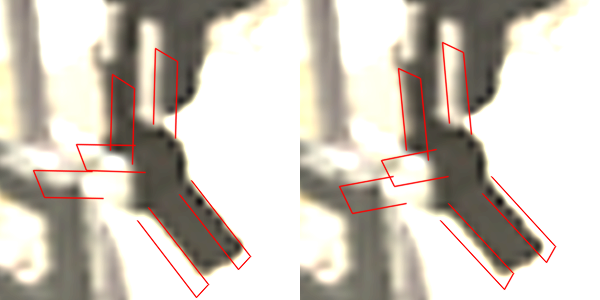

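>>> {"method": "play_rows", "body": {"steps": [[[-0.001,0.0016,-0.001,6,0,1.1],[-0.001,0.0016,-0.001,6,0,1.1],[0,0.0016,0,6,0,1.1],[0,0.0016,0,6,0,1.1],[0,0.0016,0,6,0,1.1],[0,0.0016,0,6,0,1.1],[0,0.0016,0,6,0,1.1],[0,0,0,0,0,0]]]}}

```text
t: 31.15
tcp_pos: [0.5717, -0.2568, 0.1489]
tool_rot: [0.93, 0.01, 0.064, -0.363]
force: [-0.7, 2.9, 0.6]
finger_gap: 0.102
```

Run:
```python
from rel import *
from arc import arc
st,r,d,roll,tilt=rel();print(d,roll,tilt,st['force'],st['q'],st['finger_gap'])
arc(st['tcp_pos'],r,HUB,.085,6,3)
s=snap('side','s36.png');cv2.imwrite('pics/m36.png',cv2.resize(s['img'][140:250,180:260,::-1],None,fx=5.4,fy=5.4,interpolation=cv2.INTER_CUBIC))
```

```text
[-0.00514391 -0.00993416  0.01092606] 42.36236584321009 9.751118683857102 [-0.71261788  2.85094182  0.63883878] [-0.86633626  0.82023291  1.31562009  0.55099113  1.5544539   0.51553318] 0.10249603786883238
[-0,0.0015,0.0001,5.9,0,1],
[-0,0.0016,0.0001,5.9,0,1],
[-0.0001,0.0015,0,5.9,0,1],
```

View pics/m36.png

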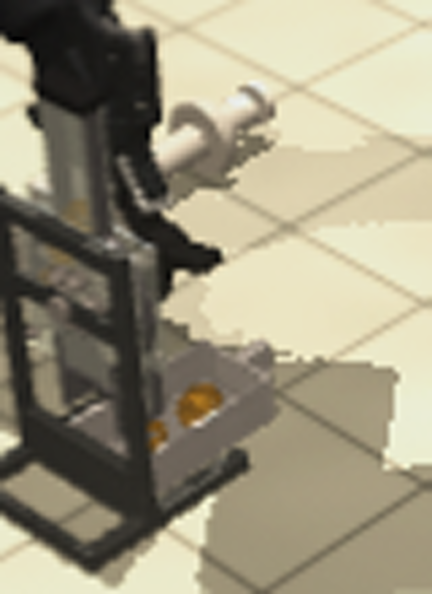

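>>> {"method": "play_rows", "body": {"steps": [[[0,0.0015,0,5.9,0,1],[0,0.0015,0,5.9,0,1],[0,0.0015,0,5.9,0,1],[0,0,0,0,0,0]]]}}

```text
t: 31.7
tcp_pos: [0.5717, -0.2595, 0.1455]
tool_rot: [0.863, -0.004, 0.052, -0.502]
force: [-1.7, 4.2, -1.7]
finger_gap: 0.105
```

```bash
python3 - <<'E'
from rel import *
st,r,d,roll,tilt=rel();print(d,roll,tilt,st['force'],st['q'],st['finger_gap'])
E
python3 zz.py z37 50 60
```

```text
[-0.00542415 -0.01263019  0.00745022] 60.13013676679965 9.580923037245936 [-1.70277726  4.22985032 -1.71143268] [-0.91264355  0.96760065  1.19728083  0.67206935  1.81898482  0.53602697] 0.10545546016017632
[ 0.57165411 -0.25952148  0.14555124] [-3.00419056  4.65326008 -4.13243573]
```

View pics/z37.png

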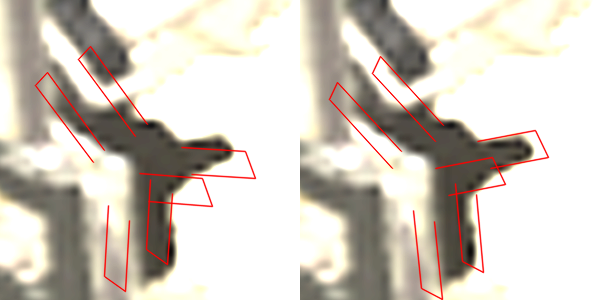

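>>> {"method": "play_rows", "body": {"steps": [[[0,0,0,0,0,0],[0,0,0,0,0,0],[0,0,0,0,0,0],[0,0,0,0,0,0]]], "fingers": 0.65}}

```text
t: 32.25
tcp_pos: [0.5724, -0.2608, 0.1464]
tool_rot: [0.864, -0.004, 0.053, -0.501]
force: [-0.1, 0.1, -0.3]
finger_gap: 0.652
```

>>> {"method": "play_rows", "body": {"steps": [[[0,0,-0.03,0,0,0],[0,0,-0.03,0,0,0],[0,0,-0.03,0,0,0],[0,0,0,0,0,0]]]}}

```text
t: 32.75
tcp_pos: [0.5637, -0.3409, 0.1909]
tool_rot: [0.864, -0.004, 0.054, -0.5]
force: [-0.2, -0.3, -0.4]
finger_gap: 0.648
```

```bash
python3 zz.py z38 50 60;python3 k.py 38 "(.58,-.2435,.085)"
python3 - <<'E'
from h import *
s=snap('side')
for l in('olive1_c','tray_c','tray_handle'): print([(np.round(r['point'],1).tolist(),round(r['score'],2)) for r in manip.pinpoint(l,s)])
E
```

```text
[ 0.56349009 -0.3390723   0.19018456] [-0.28868804  1.01797081  0.9139425 ]
[([201.7, 217.6], 0.65), ([217.8, 212.5], 0.53)]
[([290.8, 198.5], 0.88), ([286.2, 202.7], 0.79), ([354.7, 239.7], 0.76), ([353.1, 244.4], 0.74), ([208.1, 213.7], 0.73), ([416.9, 299.6], 0.67), ([210.9, 221.6], 0.64), ([374.8, 352.9], 0.19)]
[([280.4, 205.7], 0.77), ([208.9, 216.3], 0.74), ([381.0, 250.3], 0.63)]
```

View pics/z38.png

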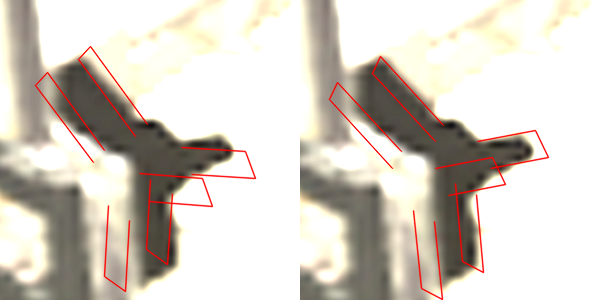

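View pics/k_38.png

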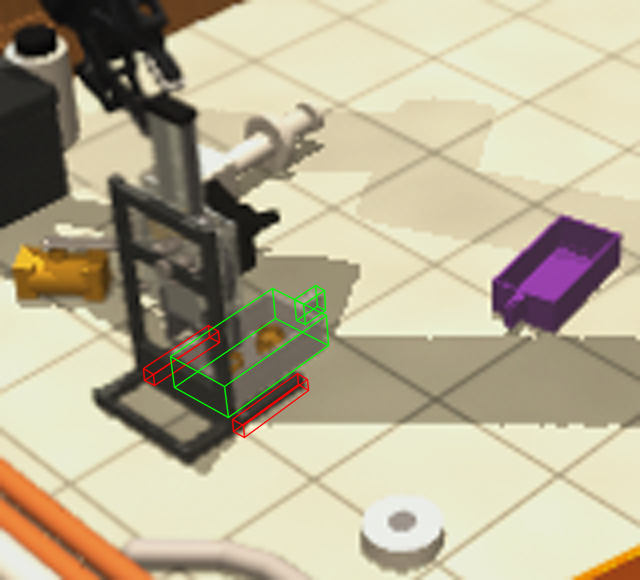

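View pics/kt_38.png

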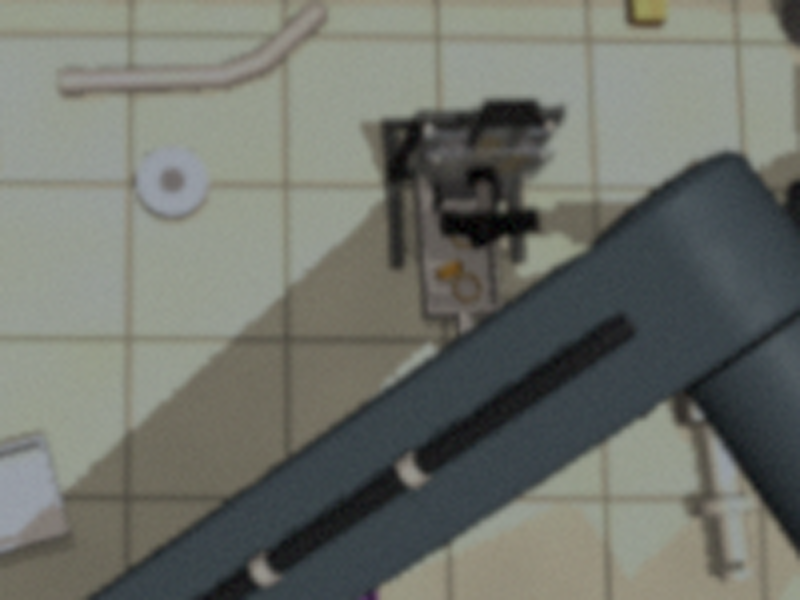

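Run:
```python
from plan import *
T=np.radians(10)
p,r=plan([.44,-.27,.17],.085,T,8)
print('--');p,r=plan([.498,-.2495,.07],.085,T,4,p,r)
```

```text
[-0.0161,-0.0027,0.007,-7.4,0,-1.3],
[-0.016,-0.004,0.0066,-7.4,0,-1.3],
[-0.0159,-0.0051,0.0061,-7.4,0,-1.3],
[-0.0157,-0.0063,0.0052,-7.4,0,-1.3],
[-0.0157,-0.0072,0.0044,-7.4,0,-1.3],
[-0.0154,-0.0081,0.0035,-7.4,0,-1.3],
[-0.0153,-0.0088,0.0023,-7.4,0,-1.3],
[-0.015,-0.0093,0.0012,-7.4,0,-1.3],
--
[0.0104,-0.0038,0.0272,-0,0,0.1],
[0.0103,-0.0037,0.0272,-0,0,0.1],
[0.0104,-0.0038,0.0272,-0,0,0.1],
[0.0103,-0.0038,0.0272,-0,0,0.1],
```

>>> {"method": "play_rows", "body": {"steps": [[[-0.016,-0.0027,0.007,-7.4,0,-1.3],[-0.016,-0.004,0.0066,-7.4,0,-1.3],[-0.016,-0.005,0.006,-7.4,0,-1.3],[-0.0157,-0.0063,0.0052,-7.4,0,-1.3],[-0.0157,-0.0072,0.0044,-7.4,0,-1.3],[-0.0154,-0.008,0.0035,-7.4,0,-1.3],[-0.0153,-0.0088,0.0023,-7.4,0,-1.3],[-0.015,-0.0093,0.0012,-7.4,0,-1.3],[0,0,0,0,0,0]]], "fingers": 0.45, "squeeze": 40}}

```text
t: 34.22
tcp_pos: [0.4378, -0.2666, 0.1699]
tool_rot: [0.995, 0.047, 0.086, -0.006]
force: [-1.2, 0.1, -0.2]
finger_gap: 0.449
```

```bash
python3 - <<'E'
from plan import *
T=np.radians(10)
p,r=plan([.498,-.2495,.07],.085,T,4)
p,r=plan([.504,-.2488,.006],.085,T,4,p,r)
E
python3 k.py 39 "(.58,-.2435,.085)"
```

```text
[0.0109,-0.0028,0.0272,-0.1,0,0.1],
[0.0109,-0.0028,0.0273,-0.1,0,0.1],
[0.0108,-0.0029,0.0272,-0.1,0,0.1],
[0.0109,-0.003,0.0273,-0.1,0,0.1],
[-0.0012,-0.0001,0.016,0,0,0],
[-0.0013,-0,0.016,0,0,0],
[-0.0012,-0.0001,0.016,0,0,0],
[-0.0013,-0.0001,0.0161,0,0,0],
```

View pics/k_39.png

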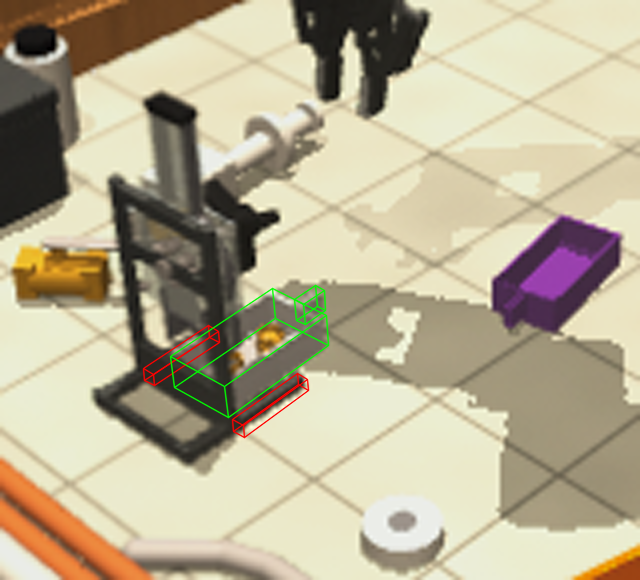

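View pics/kt_39.png

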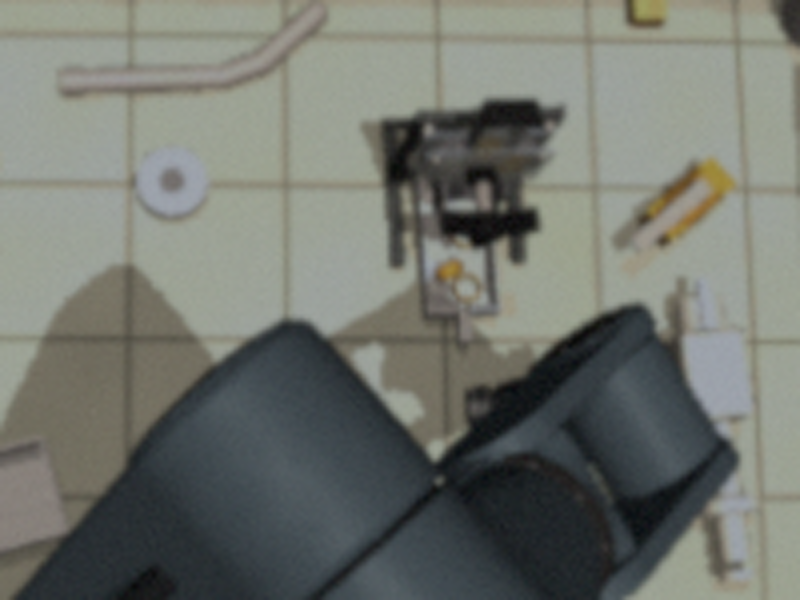

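>>> {"method": "play_rows", "body": {"steps": [[[0.011,-0.003,0.0272,0,0,0],[0.011,-0.003,0.0272,0,0,0],[0.011,-0.003,0.0272,0,0,0],[0.011,-0.003,0.0272,0,0,0],[-0.0012,0,0.016,0,0,0],[-0.0012,0,0.016,0,0,0],[-0.0012,0,0.016,0,0,0],[-0.0012,0,0.016,0,0,0],[0,0,0,0,0,0]]]}}

```text
t: 35.45
tcp_pos: [0.5066, -0.253, 0.0055]
tool_rot: [0.995, 0.045, 0.086, -0.004]
force: [-0.1, -0.3, -0.3]
finger_gap: 0.449
```

>>> {"method": "play_rows", "body": {"steps": [[[0,0,0,0,0,0],[0,0,0,0,0,0],[0,0,0,0,0,0],[0,0,0,0,0,0]]], "fingers": 0}}

```text
t: 35.95
tcp_pos: [0.5073, -0.2533, 0.0073]
tool_rot: [0.995, 0.045, 0.087, -0.004]
force: [-1.6, 0.5, 5.1]
finger_gap: 0.102
```

>>> {"method": "play_rows", "body": {"steps": [[[-0.005,0,-0.0015,0,0,0],[-0.01,0,-0.0017,0,0,0],[-0.0148,0,-0.0026,0,0,0],[-0.0148,0,-0.0026,0,0,0],[-0.0148,0,-0.0026,0,0,0],[-0.0148,0,-0.0026,0,0,0],[-0.0148,0,-0.0026,0,0,0],[-0.0148,0,-0.0026,0,0,0],[-0.01,0,-0.0017,0,0,0],[-0.005,0,-0.0009,0,0,0]]]}}

```text
t: 37.2
tcp_pos: [0.3864, -0.2647, 0.0073]
tool_rot: [0.995, 0.045, 0.087, -0.003]
force: [1.8, -0.5, 0.3]
finger_gap: 0.103
```

>>> {"method": "play_rows", "body": {"steps": [[[0,0,0,0,0,0],[0,0,0,0,0,0],[0,0,0,0,0,0],[0,0,0,0,0,0]]], "fingers": 0.45}}

```text
t: 37.7
tcp_pos: [0.3873, -0.2643, 0.0072]
tool_rot: [0.995, 0.045, 0.087, -0.004]
force: [0.9, -0.1, 0.1]
finger_gap: 0.448
```

>>> {"method": "play_rows", "body": {"steps": [[[0,0,-0.02,0,0,0],[0,0,-0.04,0,0,0],[0,0,-0.05,0,0,0],[0,0,-0.04,0,0,0],[0,0,0,0,0,0]]]}}

```text
t: 38.33
tcp_pos: [0.362, -0.268, 0.1576]
tool_rot: [0.995, 0.045, 0.089, -0.001]
force: [-0.3, 0.7, 1.0]
finger_gap: 0.45
```

```bash
python3 k.py 40 "(.46,-.2537,.085)"
```

```text
(no output)
```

View pics/k_40.png

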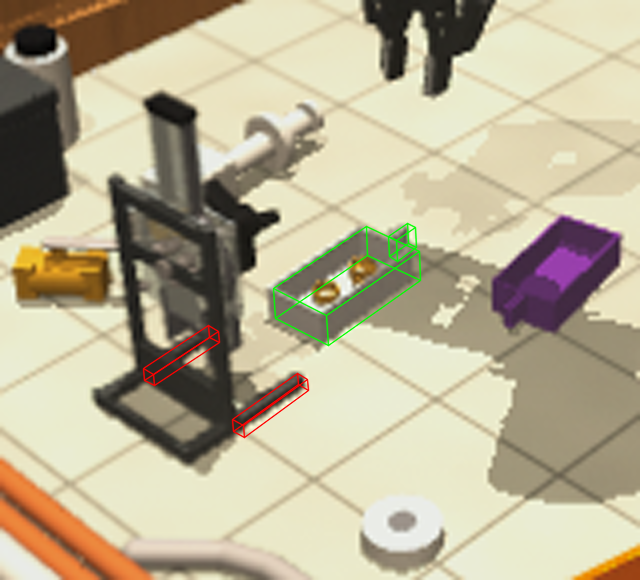

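View pics/kt_40.png

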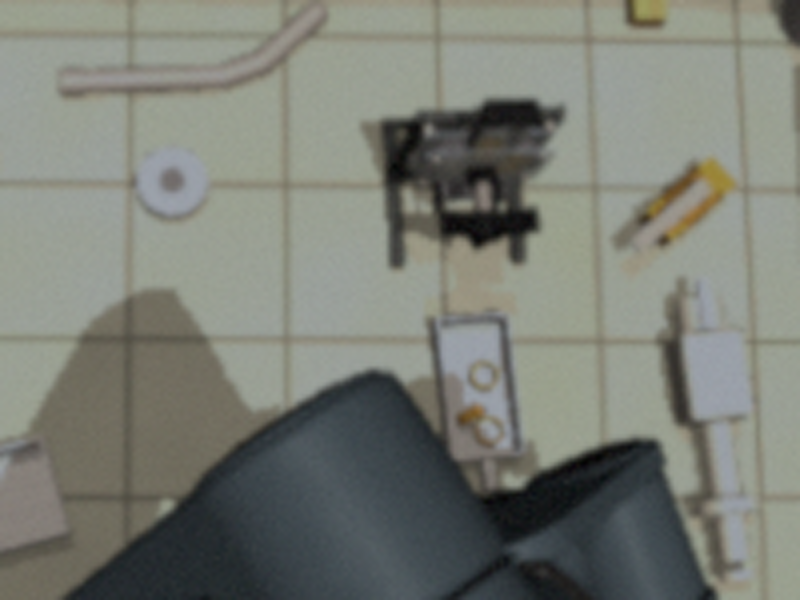

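Run:
```python
from ov import *
import pickle
from scipy.optimize import minimize
t,s=pickle.load(open('ts.pkl','rb'))
V=[]
for v,cr in((t,(175,140,250,225)),(s,(270,255,370,335))):
    im=v['img'][cr[1]:cr[3],cr[0]:cr[2]].astype(np.uint8)
    hsv=cv2.cvtColor(im,cv2.COLOR_RGB2HSV);m=((hsv[...,0]<22)&(hsv[...,1]>150)).astype(float);V.append((v,cr,m))
def sil(v,cr,b,sc=6):
    m=np.zeros(((cr[3]-cr[1])*sc,(cr[2]-cr[0])*sc),np.uint8)
    # prism: profile height .066 except front end 4mm-> use body from -.088 and front low wall
    for x0,x1,z in((-.092,.092,.044),(-.075,.092,.066)):
        P=[p for sg in box(*b,x0,x1,-.0675,.0675,0,z) for p in sg]
        q=np.array([(proj(v,p)-cr[:2]+.5)*sc for p in P],np.float32);cv2.fillConvexPoly(m,cv2.convexHull(q).astype(np.int32),255)
    return cv2.resize(m,(cr[2]-cr[0],cr[3]-cr[1]),interpolation=cv2.INTER_AREA)/255.
def cost(b): return sum(((sil(v,cr,b)-m)**2).sum() for v,cr,m in V)
r=minimize(cost,[.608,.237,-.2],method='Nelder-Mead',options=dict(initial_simplex=[[.608,.237,-.2],[.614,.237,-.2],[.608,.243,-.2],[.608,.237,-.15]]))
print(r.x,r.fun)
for k in(0,1):
    f=lambda b:((sil(V[k][0],V[k][1],b)-V[k][2])**2).sum()
    q=minimize(f,r.x,method='Nelder-Mead',options=dict(initial_simplex=[r.x,r.x+[.006,0,0],r.x+[0,.006,0],r.x+[0,0,.05]]));print(q.x,q.fun)
from plan import *
p,r=plan([.46,-.2537,.10],.085,0,4)
p,r=plan([.46,-.2537,.003],.085,0,5,p,r)
```

```text
[ 0.60767084  0.23705241 -0.225095  ] 406.0069511726259
[ 0.61010676  0.24201467 -0.21412822] 208.37430219146484
[ 0.60700146  0.23600696 -0.22463168] 127.05007304882739
[0.0221,-0.0009,0.0179,0,-2.5,0.1],
[0.0229,-0.001,0.0169,0,-2.5,0.1],
[0.0236,-0.001,0.0159,0,-2.5,0.1],
[0.0243,-0.0011,0.0148,0,-2.5,0.1],
[-0,-0,0.0194,0,-0,-0],
[-0,-0,0.0194,0,-0,-0],
[-0,-0,0.0194,0,-0,-0],
[-0,-0,0.0194,0,-0,-0],
[-0,-0.0001,0.0194,0,-0,-0],
```

>>> {"method": "play_rows", "body": {"steps": [[[0.022,-0.001,0.018,0,-2.5,0.1],[0.023,-0.001,0.017,0,-2.5,0.1],[0.0236,-0.001,0.016,0,-2.5,0.1],[0.0243,-0.001,0.0148,0,-2.5,0.1],[0,0,0.0194,0,0,0],[0,0,0.0194,0,0,0],[0,0,0,0,0,0]]], "fingers": 1}}

```text
t: 39.3
tcp_pos: [0.4584, -0.2519, 0.0577]
tool_rot: [0.999, 0.042, -0.003, -0.003]
force: [0.5, -0.9, 0.2]
finger_gap: 1.003
```

```bash
python3 - <<'E'
from plan import *
p,r=plan([.46,-.2537,.003],.085,0,3)
E
python3 k.py 41 "(.46,-.2537,.085)"
```

```text
[0.0006,0.0007,0.0182,-0.1,0.1,-0],
[0.0005,0.0007,0.0183,-0.1,0.1,-0],
[0.0005,0.0007,0.0182,-0.1,0.1,-0],
```

View pics/k_41.png

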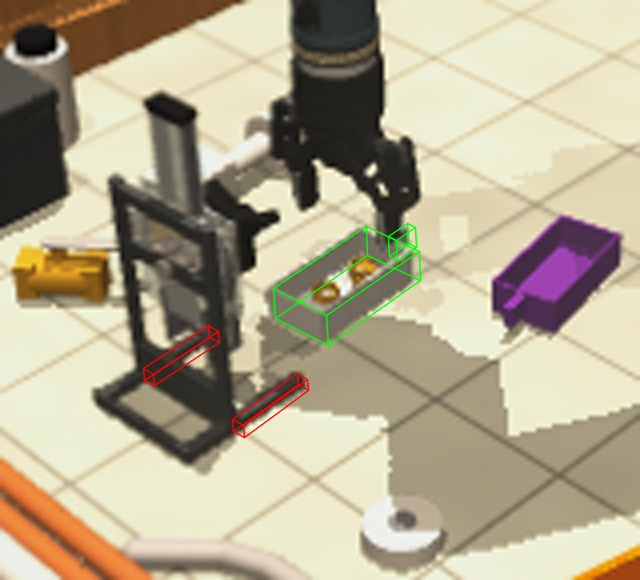

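>>> {"method": "play_rows", "body": {"steps": [[[0,0.0005,0.019,0,0,0],[0,0.0005,0.019,0,0,0],[0,0,0.018,0,0,0],[0,0,0,0,0,0]]]}}

```text
t: 39.9
tcp_pos: [0.4597, -0.2546, 0.0043]
tool_rot: [0.999, 0.042, -0.001, -0.001]
force: [0.5, 0.2, 0.8]
finger_gap: 1.004
```

```bash
python3 k.py 42 "(.46,-.2537,.085)"; python3 -c "
from h import *
st=manip.sense();print(st['force'],st['tcp_pos'],st['finger_gap'])"
```

```text
[-0.49425828 -0.52953857  0.15129444] [ 0.46041587 -0.2551611   0.00539042] 1.0018082292019397
```

View pics/k_42.png

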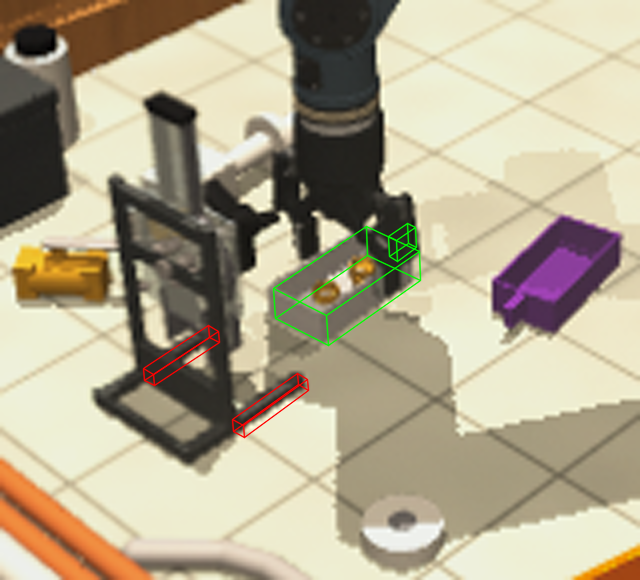

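>>> {"method": "play_rows", "body": {"steps": [[[0,0,0.003,0,0,0],[0,0,0,0,0,0],[0,0,0,0,0,0],[0,0,0,0,0,0]]], "fingers": 0.5, "squeeze": 50}}

```text
t: 40.5
tcp_pos: [0.4607, -0.2554, 0.0026]
tool_rot: [0.999, 0.042, 0.001, 0.001]
force: [-0.7, -1.0, 5.7]
finger_gap: 0.711
```

>>> {"method": "play_rows", "body": {"steps": [[[0,0,-0.002,0,0,0],[0,0,-0.004,0,0,0],[0,0,-0.006,0,0,0],[0,0,-0.008,0,0,0],[0,0,0,0,0,0]]]}}

```text
t: 41.12
tcp_pos: [0.4606, -0.2552, 0.0226]
tool_rot: [0.999, 0.042, 0.001, 0.001]
force: [0.2, -0.1, -1.5]
finger_gap: 0.709
```

```bash
python3 k.py 43; python3 -c "
from h import *
st=manip.sense();print(st['force'],st['tcp_pos'],st['finger_gap'])"
```

```text
[ 0.5680356  -0.09714491 -1.50618492] [ 0.46018199 -0.25488308  0.02201843] 0.7117855788583207
```

View pics/k_43.png

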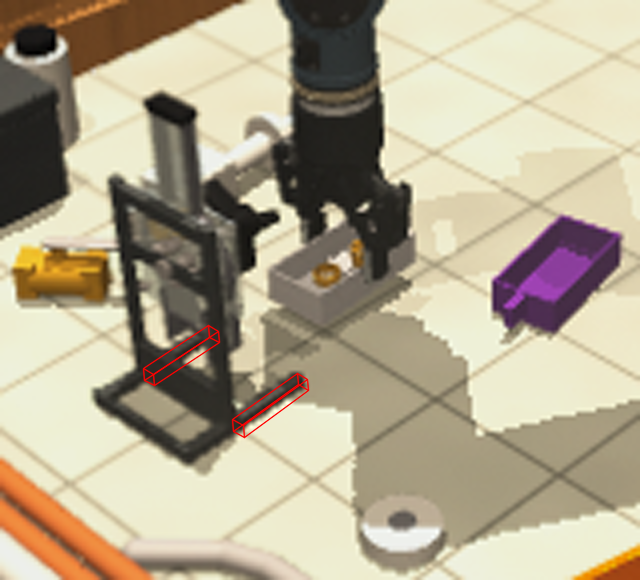

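Run:
```python
from plan import *
p,r=plan([.46,-.25,.14],.085,0,5)
print('-');p,r=plan([.54,-.01,.14],-.065,0,9,p,r)
print('-');p,r=plan([.6207,.235,.14],-.22,0,9,p,r)
```

```text
[0,-0.001,-0.0236,0,-0,-0],
[0.0001,-0.0009,-0.0236,0,-0,-0],
[0,-0.001,-0.0236,0,-0,-0],
[0.0001,-0.001,-0.0236,0,-0,-0],
[0,-0.0009,-0.0236,0,-0,-0],
-
[0.0111,-0.0258,-0,0,-0,0.9],
[0.0107,-0.026,-0,0,-0,0.9],
[0.0103,-0.0262,-0,0,-0,0.9],
[0.0098,-0.0263,-0,0,-0,0.9],
[0.0095,-0.0265,-0,0,-0,0.9],
[0.009,-0.0266,-0,0,-0,0.9],
[0.0086,-0.0268,-0,0,-0,0.9],
[0.0082,-0.0269,-0,0,-0,0.9],
[0.0078,-0.027,-0,0,-0,0.9],
-
[0.0074,-0.0277,-0,0,-0,1],
[0.0069,-0.0278,-0,0,-0,1],
[0.0064,-0.028,-0,0,-0,1],
[0.0059,-0.028,-0,0,-0,1],
[0.0055,-0.0281,-0.0001,0,-0,1],
[0.0049,-0.0283,0,0,-0,1],
[0.0045,-0.0283,0,0,-0,1],
[0.0039,-0.0284,0,0,-0,1],
[0.0035,-0.0284,0,0,-0,1],
```

>>> {"method": "play_rows", "body": {"steps": [[[0,0,-0.012,0,0,0],[0,-0.001,-0.022,0,0,0],[0,-0.001,-0.03,0,0,0],[0,-0.001,-0.03,0,0,0],[0,-0.001,-0.016,0,0,0],[0,0,-0.008,0,0,0]]]}}

```text
t: 41.98
tcp_pos: [0.4598, -0.2508, 0.1407]
tool_rot: [0.999, 0.042, 0.0, 0.0]
force: [0.3, 0.5, -1.7]
finger_gap: 0.715
```

>>> {"method": "play_rows", "body": {"steps": [[[0.005,-0.012,0,0,0,0.9],[0.011,-0.02,0,0,0,0.9],[0.0107,-0.026,0,0,0,0.9],[0.0103,-0.026,0,0,0,0.9],[0.01,-0.026,0,0,0,0.9],[0.0095,-0.0265,0,0,0,0.9],[0.009,-0.0266,0,0,0,0.9],[0.0086,-0.0268,0,0,0,0.9],[0.0082,-0.0269,0,0,0,0.9],[0.0078,-0.027,0,0,0,0.9]]]}}

```text
t: 43.22
tcp_pos: [0.5476, -0.005, 0.1388]
tool_rot: [0.999, -0.037, -0.001, -0.0]
force: [-0.1, 0.9, -0.9]
finger_gap: 0.711
```

>>> {"method": "play_rows", "body": {"steps": [[[0.0074,-0.0277,0,0,0,1],[0.007,-0.0278,0,0,0,1],[0.0064,-0.028,0,0,0,1],[0.006,-0.028,0,0,0,1],[0.0055,-0.028,0,0,0,1],[0.005,-0.028,0,0,0,1],[0.0045,-0.025,0,0,0,1],[0.004,-0.018,0,0,0,1],[0.002,-0.01,0,0,0,0.5],[0,0,0,0,0,0]]]}}

```text
t: 44.48
tcp_pos: [0.6246, 0.2063, 0.1389]
tool_rot: [0.994, -0.11, -0.001, 0.0]
force: [0.3, -0.2, -1.5]
finger_gap: 0.713
```

```bash
cat > bb.py <<'E'
from ov import *
import sys
s=snap('side','sb_%s.png'%sys.argv[1]);t=snap('top')
cr=(250,170,390,340);a=cropim(s['img'],cr,3.5);draw(s,a,binn(.608,.238,-.22),cr,3.5,(0,0,255))
if len(sys.argv)>2: 
    x,y,w,z=eval(sys.argv[2])
    draw(s,a,[((p[0],p[1],p[2]+z),(q[0],q[1],q[2]+z)) for p,q in tray(x,y,w)],cr,3.5,(0,255,0))
cr=(170,130,260,240);b=cropim(t['img'],cr,3.3)
o=np.zeros((596,800,3),np.uint8);o[:a.shape[0],:a.shape[1]]=a[:596];o[:b.shape[0],490:490+b.shape[1]]=b
cv2.imwrite('pics/bb_%s.png'%sys.argv[1],o)
st=manip.sense();print(st['tcp_pos'],st['force'],st['finger_gap'],st['t'])
E
python3 bb.py 1
python3 - <<'E'
from plan import *
p,r=plan([.6207,.235,.14],-.22,0,1)
E
```

```text
[0.62444878 0.20542676 0.13922986] [-0.16306977 -0.56806329 -1.07614108] 0.7121217202877564 44.575
[-0.0102,-0.028,-0.0008,0.1,0.1,-0.1],
```

View pics/bb_1.png

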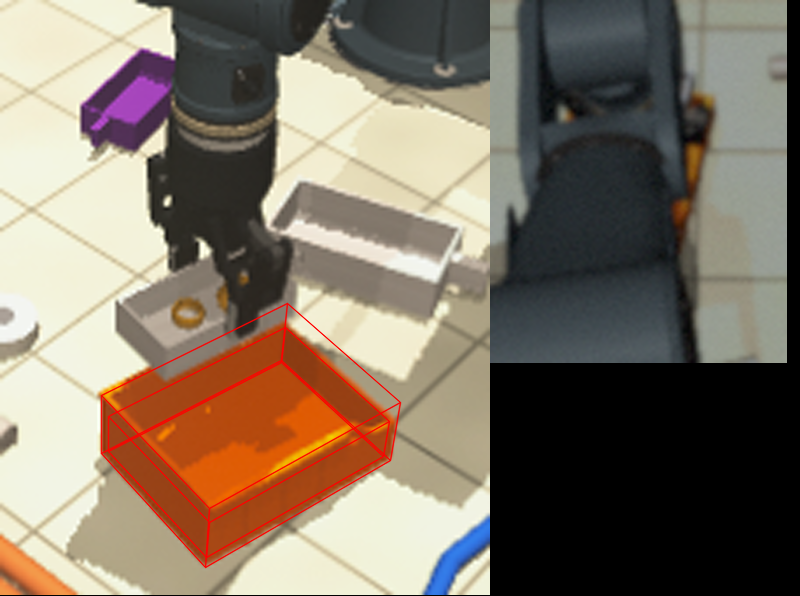

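>>> {"method": "play_rows", "body": {"steps": [[[-0.003,-0.008,0,0,0,0],[-0.004,-0.012,0,0,0,0],[-0.003,-0.008,0,0,0,0],[0,0,0,0,0,0]]]}}

```text
t: 45.08
tcp_pos: [0.6211, 0.2367, 0.1398]
tool_rot: [0.994, -0.11, -0.0, -0.0]
force: [-0.1, -0.5, -1.6]
finger_gap: 0.717
```

```bash
python3 bb.py 2 "(.6205,.235,-.22,.137)"
python3 - <<'E'
from plan import *
p,r=plan([.6207,.235,.14],-.22,0,1)
E
```

```text
[0.62132409 0.23580175 0.13975341] [-0.03149695  0.73183148 -1.27329805] 0.7160563205550677 45.175
[-0.0004,0.0009,-0.0002,0,0,-0.1],
```

View pics/bb_2.png

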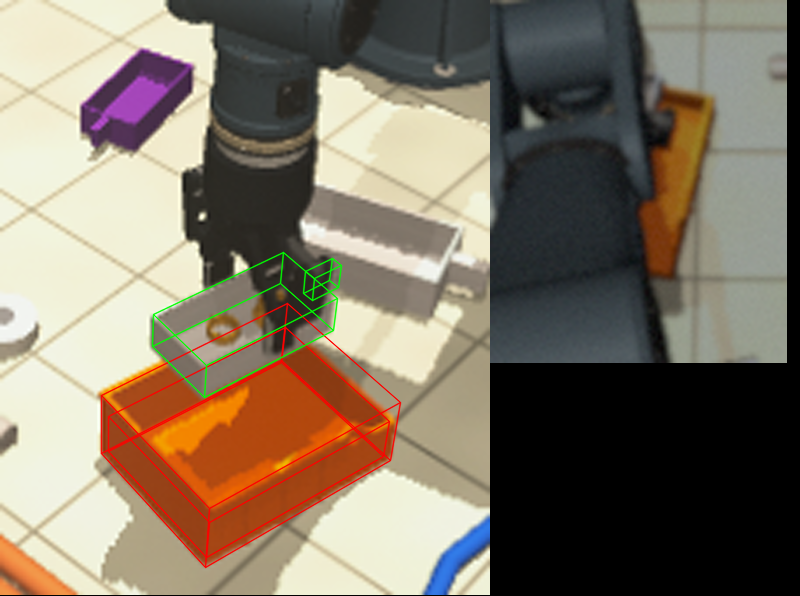

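>>> {"method": "play_rows", "body": {"steps": [[[0,0,0.01,0,0,0],[0,0,0.018,0,0,0],[0,0,0.018,0,0,0],[0,0,0.016,0,0,0],[0,0,0.014,0,0,0],[0,0,0.014,0,0,0],[0,0,0.01,0,0,0],[0,0,0.01,0,0,0],[0,0,0,0,0,0]]]}}

```text
t: 46.3
tcp_pos: [0.6208, 0.2355, 0.0289]
tool_rot: [0.994, -0.111, -0.001, 0.0]
force: [0.4, 0.7, -1.9]
finger_gap: 0.714
```

```bash
python3 bb.py 3 "(.6205,.235,-.22,.027)"
```

```text
[0.62170869 0.23566422 0.02998391] [-0.49571423  0.0270047  -1.66438644] 0.713300541782474 46.4
```

View pics/bb_3.png

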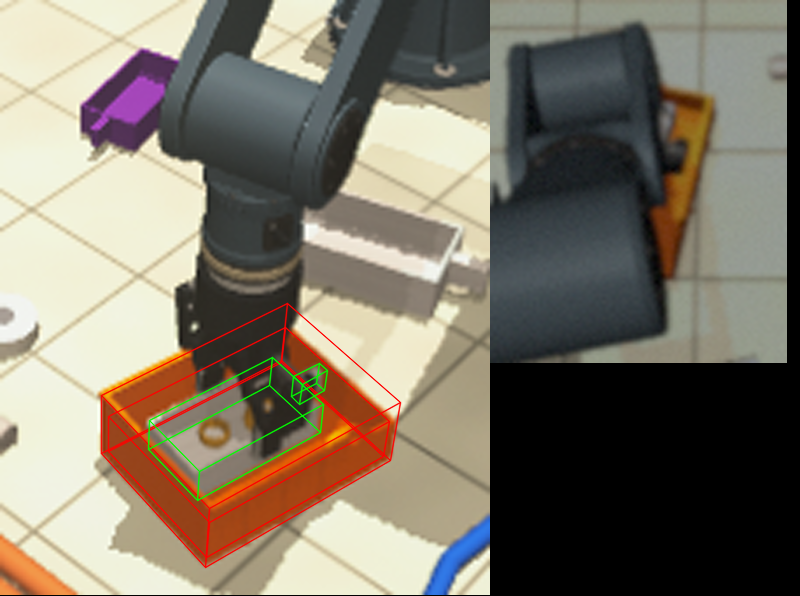

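>>> {"method": "play_rows", "body": {"steps": [[[0,0,0.006,0,0,0],[0,0,0.006,0,0,0],[0,0,0.004,0,0,0],[0,0,0.003,0,0,0],[0,0,0,0,0,0]]]}}

```text
t: 47.02
tcp_pos: [0.6212, 0.2356, 0.0104]
tool_rot: [0.994, -0.111, -0.0, 0.0]
force: [0.2, -1.1, -1.2]
finger_gap: 0.71
```

>>> {"method": "play_rows", "body": {"steps": [[[0,0,0.002,0,0,0],[0,0,0.002,0,0,0],[0,0,0,0,0,0]]]}}

```text
t: 47.4
tcp_pos: [0.6215, 0.2357, 0.0068]
tool_rot: [0.994, -0.111, 0.0, -0.0]
force: [0.3, -0.7, -1.0]
finger_gap: 0.71
```

>>> {"method": "play_rows", "body": {"steps": [[[0,0,0.002,0,0,0],[0,0,0,0,0,0]]]}}

```text
t: 47.65
tcp_pos: [0.6216, 0.2356, 0.0067]
tool_rot: [0.994, -0.11, 0.0, 0.0]
force: [-3.3, -1.0, 8.5]
finger_gap: 0.712
```

```bash
python3 bb.py 4 "(.6205,.235,-.22,.004)"
```

```text
[0.62155034 0.23565826 0.0067041 ] [-3.24958686 -0.6964018   8.39679264] 0.7111671496329848 47.75
```

View pics/bb_4.png

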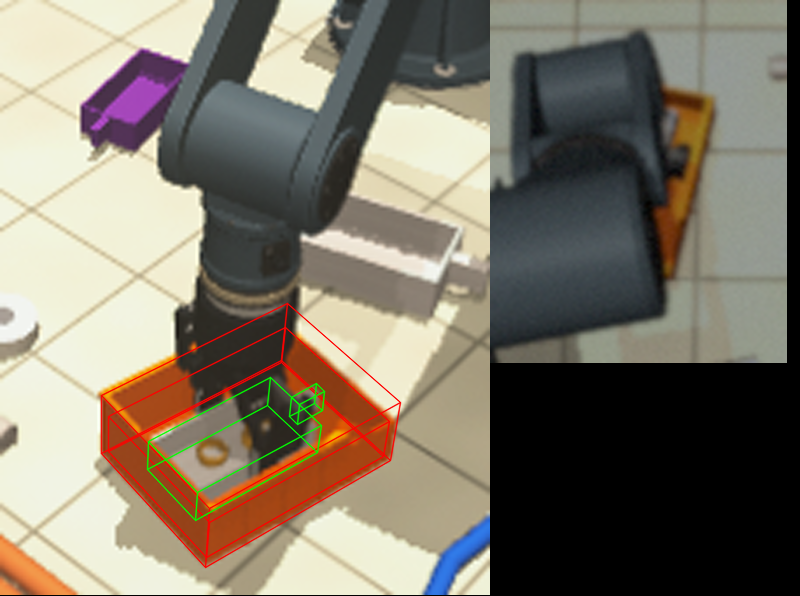

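On the floor (Fz 8 N). Releasing with a small opening, then rising.

>>> {"method": "play_rows", "body": {"steps": [[[0,0,0,0,0,0],[0,0,0,0,0,0],[0,0,0,0,0,0]]], "fingers": 0.82}}

```text
t: 48.12
tcp_pos: [0.6221, 0.2358, 0.0064]
tool_rot: [0.994, -0.111, 0.001, -0.0]
force: [-2.0, 0.2, 7.5]
finger_gap: 0.82
```

>>> {"method": "play_rows", "body": {"steps": [[[0,0,-0.01,0,0,0],[0,0,-0.02,0,0,0],[0,0,-0.03,0,0,0],[0,0,-0.04,0,0,0],[0,0,-0.05,0,0,0],[0,0,-0.05,0,0,0],[-0.06,0,0,0,0,0],[-0.06,0,0,0,0,0],[-0.04,0,0,0,0,0],[0,0,0,0,0,0]]]}}

```text
t: 49.38
tcp_pos: [0.4619, 0.2713, 0.206]
tool_rot: [0.994, -0.109, -0.001, 0.0]
force: [0.7, -0.3, 0.1]
finger_gap: 0.821
```

```bash
python3 bb.py 5 "(.6205,.235,-.22,.004)"; python3 k.py 50; python3 zz.py z50 60
```

```text
[0.46620222 0.27115405 0.20611402] [ 0.36778034  0.09331393 -0.36531438] 0.8215122121495669 49.475
[0.46705937 0.27069222 0.20524624] [-0.24518328  0.44889871 -0.28721972]
```

View pics/bb_5.png

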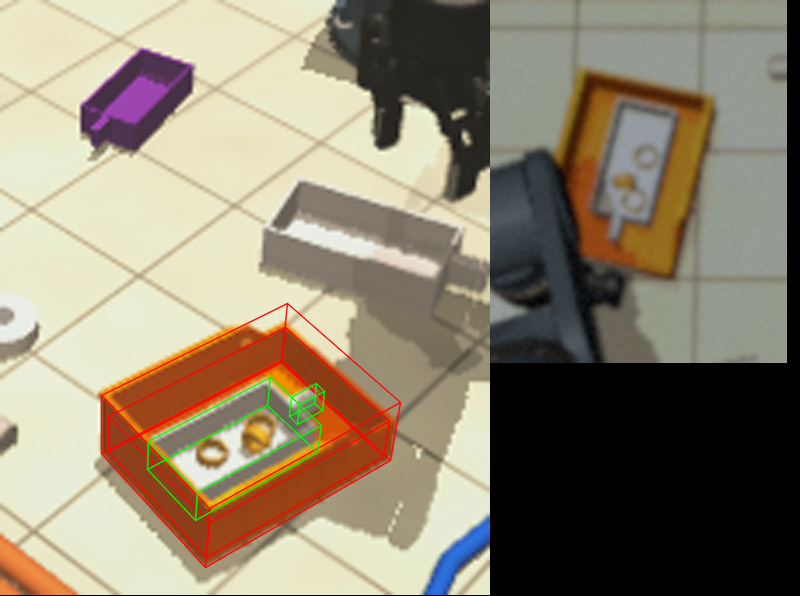

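View pics/z50.png

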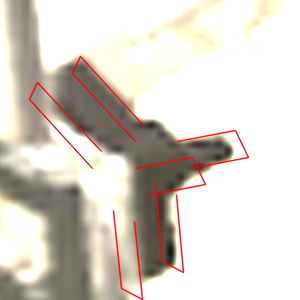

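View pics/t_50.png

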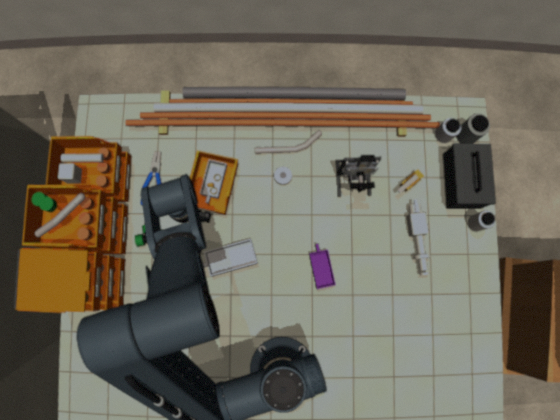

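Run:
```python
from fit import *
s=snap('side')
i0=cv2.imread('pics/side0.png')[:,:,::-1]
for nm,im,c in(('ref',i0,0),('click1',cv2.imread('pics/s_30.png')[:,:,::-1],60),('38',cv2.imread('pics/s_38.png')[:,:,::-1],60),('now',s['img'],60)):
    for xy in((0,-.002),(0,-.004),(-.002,-.002),(-.002,0),(.002,-.002)):
        e=[(fit(s,im,[th],xy=xy)[0],th) for th in range(c-14,c+15,2)]
        k=np.argmin([a for a,_ in e]);k=min(max(k,1),len(e)-2);y0,y1,y2=e[k-1][0],e[k][0],e[k+1][0]
        print(nm,xy,'%.1f'%(e[k][1]+(y0-y2)/(y0-2*y1+y2)),'%.1f'%y1)
```

```text
ref (0, -0.002) 0.5 94.3
ref (0, -0.004) -3.4 94.3
ref (-0.002, -0.002) 5.7 95.6
ref (-0.002, 0) 4.4 97.4
ref (0.002, -0.002) -0.8 98.2
click1 (0, -0.002) 60.1 97.9
click1 (0, -0.004) 60.6 100.0
click1 (-0.002, -0.002) 60.6 94.7
click1 (-0.002, 0) 58.7 97.6
click1 (0.002, -0.002) 60.1 107.0
38 (0, -0.002) 59.7 99.0
38 (0, -0.004) 60.0 100.1
38 (-0.002, -0.002) 60.4 96.2
38 (-0.002, 0) 58.7 99.0
38 (0.002, -0.002) 59.8 107.6
now (0, -0.002) 59.6 105.7
now (0, -0.004) 58.9 105.8
now (-0.002, -0.002) 61.4 103.5
now (-0.002, 0) 63.4 105.9
now (0.002, -0.002) 59.6 111.3
```

The knob fits at 60° ± 2° from its starting symmetry, which is the third click (180°). Handing in.

```bash
python3 -c "
from station import manip
s=manip.sense();print(s['t'],s['qd'],s['force']);print(manip.sign_off())"
```

```text
49.675 [ 0.00117111  0.00342153  0.00799525  0.00036416  0.00078934 -0.0005587 ] [-0.38511594  0.3796629   0.18157659]
the job is handed in; nothing more can be done
None
```

I handed the job in at 49.7 s. The small grey tray is flat in the orange job bin with three olives in it, and the knob is at its third click. `sign_off` gives no verdict, so the result rests on my own measurements and pictures.

**What I did**
- Took the small grey tray by its handle, slid it home against the stop and let go.
- Gripped the knob's blades and turned it three clicks, with one olive dropping each time.
- Drew the tray about 120 mm forward and released it.
- Took it again across the middle and laid it in the bin.

**Last checks**
- **Tray:** it lies flat, about 13 mm from the bin's centre lengthwise and aligned with it. The last picture shows three olives in it.
- **Knob:** the silhouette fit gives 59–63° past its starting symmetry, which is the third click at 180° to within about 3°.
- **Bystanders:** in the last top picture those in view look unmoved. The arm hides most of the pliers and the compression tee there. I did not measure any of them.
- **Robot:** the arm is clear of everything.

**What failed or disagreed**
- **Fingertip length:** the real fingertips stood about 12 mm behind the TCP, not 25 mm ahead, so the first grip of the handle closed on nothing. I corrected by lowering the tool.
- **Knob:** pushing with closed fingers, up to about 25 N, turned the knob only a few degrees.
- **Snap:** after its crest the knob stopped near 45° in the first click instead of snapping on. I therefore turned it by hand the rest of the way on every click.
- **Tray home:** the tray met the stop about 9 mm short of where I had estimated home. I took the firm stop as home, and that is still inside the 18 mm allowed.

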